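# Crank the lift plate level with the press bed

## Robot

A 6-joint arm with a two-finger parallel gripper is mounted at the origin on the work surface. World frame = base frame: x ahead of the robot, y to its left, z up, the work surface at z = 0. Lengths are in mm, angles in degrees, forces in N, time in s.
With the tool pointing down it reaches from about 325 to 900 mm from the base axis. Payload 6.1 kg.
Tool frame: the origin (TCP) lies at the very end of the fingers, on their centre line; the grasp point (between the pads) lies 19 mm behind it; z points along the fingers, y is the direction in which the jaws open and shut (so a half turn about z gives the same grasp; the last joint's range is limited). The gripper opens to 85 mm and grips with 20 to 120 N. Pads are 22 mm wide; open, the fingers measure 114 mm over their backs; the gripper's body (76 mm by 85 mm) begins 54 mm behind the grasp point. The pads swing forward as they close: fully open they stand 13 mm farther back than shut.
Start: joints at [69.494, 12.628, 87.462, -0, 79.91, -7.225], TCP at [143.58, 608.277, 231.3] pointing down, gripper open.
Joint ranges: [-170.65, 170.65], [-52.31, 119.04], [5.05, 147.46], [-71.25, 251.25], [11.57, 151.72], [-153.62, 153.62]. Speed limits (degrees/s): [147.25, 147.25, 172.46, 180, 180, 180].

## Interface

Orientations are given as [roll, pitch, yaw] about the fixed x, y, z axes, in that order (R = Rz(yaw) Ry(pitch) Rx(roll)).
In Python, from workcell import * gives the robot as it stands. The module is installed in compiled form; this text tells all that it offers.
- The arm moves only by the tool move_arm, never from a script. Its argument "moves" is a list that holds one entry, the list of rows, each a list of 7 numbers: the shift along the tool's x, y, z in m, then the turn, a rotation vector about the tool's x, y, z in rad, then the gripper command: -1 is fully open, 1 is shut, values between are in proportion. In form: [[[dx, dy, dz, rx, ry, rz, fingers], ...]]. A call has 1 to 12 rows; each row shifts and turns the commanded pose from where the row before left it, along the tool's axes as they then stand; what a row does not reach is not made up. A row lasts 1/12 s, in which the tool goes at most 41.7 mm and 7.16 degrees, less where a joint would pass 70% of its speed; a pose out of reach is approached as far as the arm can. A call is refused whole if a number of a shift passes 0.0417 or a number of a turn 0.125, either way. A call with a gripper value outside its range is refused whole. The fingers move at their own pace and stop on an object; "squeeze" is the grip in N (left out, the last holds). Time passes only in rows, so rows that do not move let the fingers close. It gives the time, the measured TCP pose, the force and the opening at its end, in the units of the state.
- get_obs(): the state, without advancing time (a new reading comes with each control period).
- camera(name): name is "side" or "top" or "wrist"; returns the picture (384x512x3 uint8, red, green, blue); there is no depth.
- camera_params(name): a dict with "vertical_fov" (degrees; the focal length in pixels is half the picture's height over the tangent of half this angle, whatever the lens; pixels are square), "cx", "cy" (the principal point, pixels), "xyz" and "attitude" of the camera in the world. Camera axes: x right, y up, looking along -z (the intrinsics and any distortion apply to the point x, -y, -z); pixel columns grow to the right and rows downward; lengths in mm; the calibration is good to about 2 mm. A picture is of the moment at which its call begins: read the wrist's pose just before it. camera_params takes no time and is no camera call; for the wrist camera it gives the pose at the moment of the call.
- sign_off(): hands the job in, once; it reports no verdict.
The state is a dict: "clock": time; "q": joint angles; "qvel": joint speeds; "tau": joint torques, N m; "position": TCP position; "ee_rot": TCP orientation; "ft_force": force on the tool from outside, world axes, zero at the start; "moment": the same for the moment, N m; "width": finger opening in mm.
Only numpy, scipy, OpenCV 4.12 (cv2) and the standard library are available. Lean on these libraries where they do the work, as an engineer would, in place of code of your own. Each camera call takes 0.05 s, during which the arm holds its last target.

## Task

Take the loose crank from the rubber mat, fit it fully down on the square shaft in front of the snap press, and wind it clockwise (seen from above) to raise the aluminium lift plate until its top is level with the top of the press bed beside it. Then take the crank off and stand it upright on the rubber mat again, without disturbing the basket, jar or hammer or altering the height of the plate.

Things in the scene. Friction and masses are not known exactly. Their poses are not given: they have to be found in the camera images.
- crank_boss (a point): Loose steel crank, 0.54 kg, standing upright on its hub on the mat. Point: centre of its square gripping boss (30 x 30 mm, 48 to 93 mm above the crank's underside), on the hub axis, 72 mm above the underside. x: along the arm from hub to handgrip; z up; boss and socket sides are parallel to x and y. Arm: flat, 28 mm wide, 36 to 48 mm up, reaching 89 mm along +x and, with a round counterweight, 79 mm along -x.
- crank_knob (a point): The crank's upright black handgrip: a round sleeve 26 mm in diameter, 50 to 115 mm above the crank's underside, 75 mm from the hub axis along crank +x. Point: on its axis, 85 mm above the underside. The sleeve spins freely on its pin, so a gripper holding it can go round without turning itself. Axes as crank_boss.
- crank_foot (a point): Centre of the crank's underside, at the mouth of its socket. The square hub is 46 x 46 mm, 36 mm high, with a square socket 23 x 23 mm, 36 mm deep, open downwards. The crank is balanced on the hub axis. Axes as crank_boss.
- shaft_seat (a point): Upright steel jack shaft, 20 mm square, 32 mm tall (top 10 mm tapered to 12 mm square), on a low gearbox on the robot's side of the station. Point: on its axis at its foot, on a round collar 60 mm above the bench where the fitted crank's underside rests. x, y square to its sides; the crank fits at any quarter turn, 1.5 mm play all round. Clockwise from above raises the plate 16 mm a turn; 2 to 4 N at the handgrip; stays put.
- lift_top (a point): The aluminium lift plate, 160 x 200 mm, 10 mm thick. Point: on its top, middle of its edge on the shaft's side, 140 mm from the shaft axis. The shaft moves it up or down, nothing else does. It begins 15 to 46 mm below the bed top. z up.
- bed_top (a point): The press bed, a dark steel plate 160 x 140 mm under the press head. Point: on its top, middle of its edge on the robot's side. It lies just right of the lift plate as the robot sees it; clamped at a height of about 110 to 130 mm above the bench. Its top is the level to match. z up. The press head above it stands 250 mm high.
- mat: Fixed black rubber mat, 180 x 180 mm, 4 mm thick, lying on the bench to the left or right of the shaft. Origin: centre of its underside; x, y along its edges.
- basket: Light blue open plastic basket 150 x 160 x 75 mm with some white sheets in it, on the other side of the shaft from the mat. Origin: centre of its underside. Leave alone.
- jar: Clear jar with steel cap, 68 mm in diameter, 85 mm high, to the left of the lift plate. Origin: centre of its underside. Leave alone.
- mallet: Wood-handled steel hammer, 240 mm long, lying on the bench at the right. Origin: under its middle, x towards the head. Leave alone.
Not all that is in view belongs to the job. There is more than one size of the part that bears crank_boss; the job needs the largest.

How it is judged:
By the outcome, as a careful person would: the job done as asked, in the order asked, and still so for the second after the job is handed in, with the robot touching nothing.
It also fails if it takes over 72 s, if anything falls off the work surface, if the arm or the gripper's body presses on something with over 40 N, if the wrist force passes 120 N, or if a joint passes its speed limit or range.

## Working session

There is one attempt and no reset: what is moved stays moved. The work goes in short steps, Python scripts to look and compute and a tool call to move; the robot and the scene stay as the last step left them, time stands still between calls to the robot, and variables do not carry over. Pictures are saved under pics/ and viewed, and the job is handed in when it is done.

Besides the shell and the picture viewer there is one more tool, called after "Emit:" as name(argument=value, ...) on one line, values as JSON. move_arm: Moves the arm, as the interface text tells. Its arguments: {"type":"object","properties":{"moves":{"type":"array","items":{"type":"array","items":{"type":"array","items":{"type":"number"}}}},"squeeze":{"type":"number"}},"required":["moves"]}

```bash
mkdir -p pics; python3 - <<'E'
from workcell import *
import cv2
print(get_obs())
for n in ["side","top","wrist"]:
    print(n,camera_params(n))
    cv2.imwrite(f"pics/{n}0.png",camera(n)[:,:,::-1])
E
```

```text
{'clock': 0.0, 'q': array([ 6.94920450e+01,  1.26766403e+01,  8.75263856e+01,  1.59916291e-03,
        7.99104924e+01, -7.22580069e+00]), 'qvel': array([ 0.04849231,  0.01902895,  0.06538096,  0.01039766, -0.04242923,
        0.06666074]), 'tau': array([ 1.30743578e-03, -4.96877360e+01, -3.89410830e+01, -7.73304509e-05,
        1.06402498e-02,  1.51993362e-05]), 'position': array([143.3789037 , 607.70336942, 230.17839335]), 'ee_rot': array([-1.79887581e+02, -1.58396918e-02,  1.66717548e+02]), 'ft_force': array([-0.06090349, -0.49907015,  0.05549711]), 'moment': array([0.00773751, 0.00407435, 0.03485033]), 'width': 85.44446361711326}
side {'vertical_fov': 44.01053822226689, 'cx': 251.7946938459318, 'cy': 199.53141558587754, 'xyz': array([-371.97768271, -999.88995389, 1040.15584285]), 'attitude': array([ 52.7738639 ,  -0.24566691, -43.47906119])}
top {'vertical_fov': 46.375283891968415, 'cx': 255.9012174424126, 'cy': 190.3039215803866, 'xyz': array([ 297.70121886,  -92.6032561 , 1627.98435976]), 'attitude': array([  7.23351244,   0.50019678, -88.47821088])}
wrist {'vertical_fov': 63.99743113038521, 'cx': 254.14661459313774, 'cy': 189.59537629666306, 'xyz': array([ 73.41438872, 624.15042501, 373.82037807]), 'attitude': array([-16.46551347,   0.14825413,  76.7306933 ])}
```

View pics/side0.png

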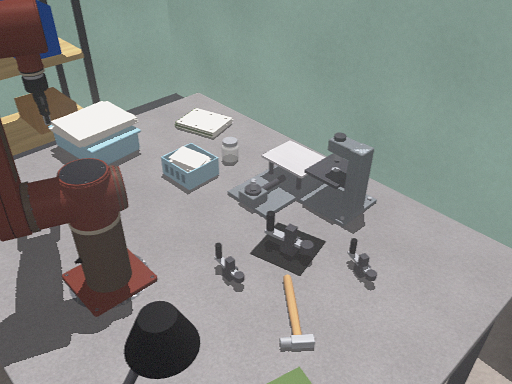

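View pics/top0.png

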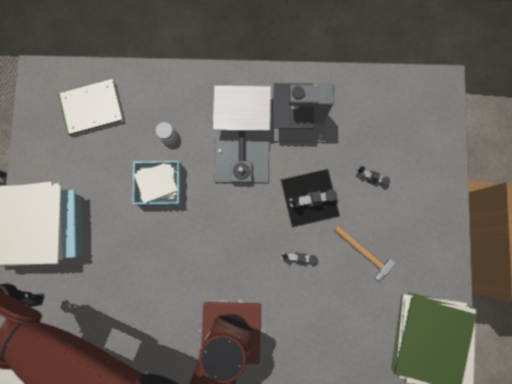

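View pics/wrist0.png

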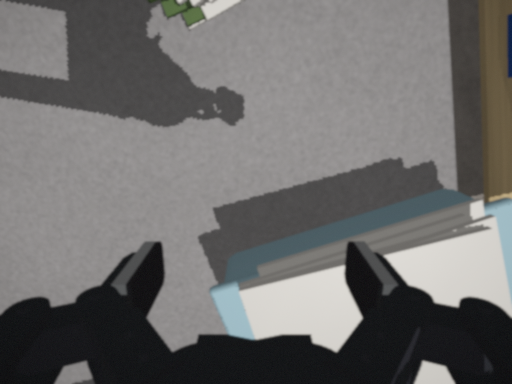

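```bash
cat > h.py <<'E'
from workcell import *
import numpy as np, cv2
from scipy.spatial.transform import Rotation as R
def K(p): 
    f=192/np.tan(np.radians(p["vertical_fov"])/2); return f,p["cx"],p["cy"]
def ray(p,u,v):
    f,cx,cy=K(p); d=np.array([(u-cx)/f,-(v-cy)/f,-1.0])
    return np.array(p["xyz"]),R.from_euler("xyz",p["attitude"],degrees=True).as_matrix()@d
def onz(p,u,v,z):
    o,d=ray(p,u,v); return o+d*(z-o[2])/d[2]
def proj(p,X):
    f,cx,cy=K(p); c=R.from_euler("xyz",p["attitude"],degrees=True).as_matrix().T@(np.array(X,float)-p["xyz"])
    return np.array([cx+f*c[0]/-c[2], cy-f*c[1]/-c[2]])
def tri(p1,uv1,p2,uv2):
    o1,d1=ray(p1,*uv1);o2,d2=ray(p2,*uv2);d1/=np.linalg.norm(d1);d2/=np.linalg.norm(d2)
    t=np.linalg.lstsq(np.c_[d1,-d2],o2-o1,rcond=None)[0]
    a,b=o1+t[0]*d1,o2+t[1]*d2
    return (a+b)/2,np.linalg.norm(a-b)
E
python3 - <<'E'
from h import *
for n,(x,y,w,h_) in {"top":(200,70,200,150),"side":(220,120,180,150)}.items():
    im=cv2.imread(f"pics/{n}0.png")[y:y+h_,x:x+w]
    cv2.imwrite(f"pics/{n}0z.png",cv2.resize(im,None,fx=4,fy=4,interpolation=cv2.INTER_CUBIC))
p=camera_params("top")
for name,u,v,z in [("mat c",310,197,4),("shaft",242,172,92),("bed l",274,137,120),("bed r",326,142,120),("lift l",214,129,95),("lift r",270,129,95),("boss",313,200,97),("knob",298,202,119)]:
    print(name,onz(p,u,v,z).round(1))
E
```

```text
mat c [ 483.8 -270.6    4. ]
shaft [555.1 -24.   92. ]
bed l [ 675.2 -131.7  120. ]
bed r [ 661.9 -310.5  120. ]
lift l [705.   78.8  95. ]
lift r [ 709.8 -117.7   95. ]
boss [ 463.1 -270.8   97. ]
knob [ 452.6 -217.6  119. ]
```

View pics/top0z.png

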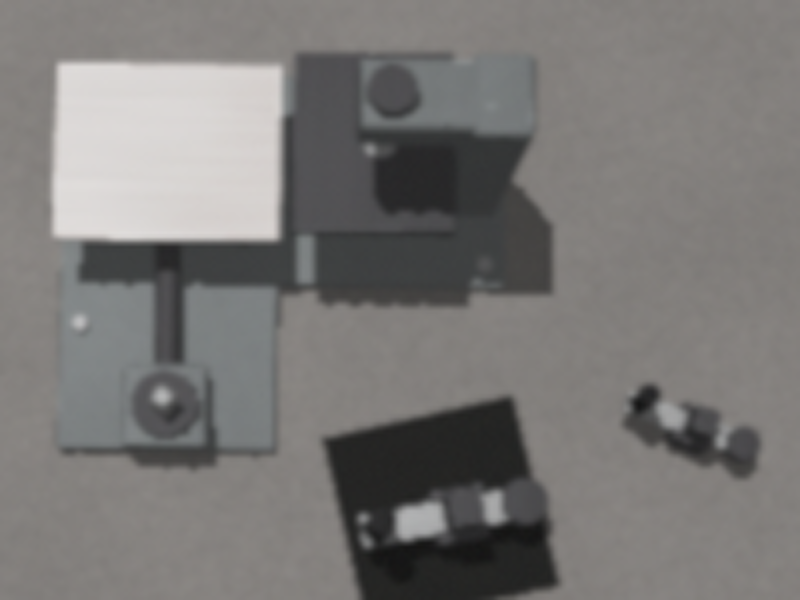

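View pics/side0z.png

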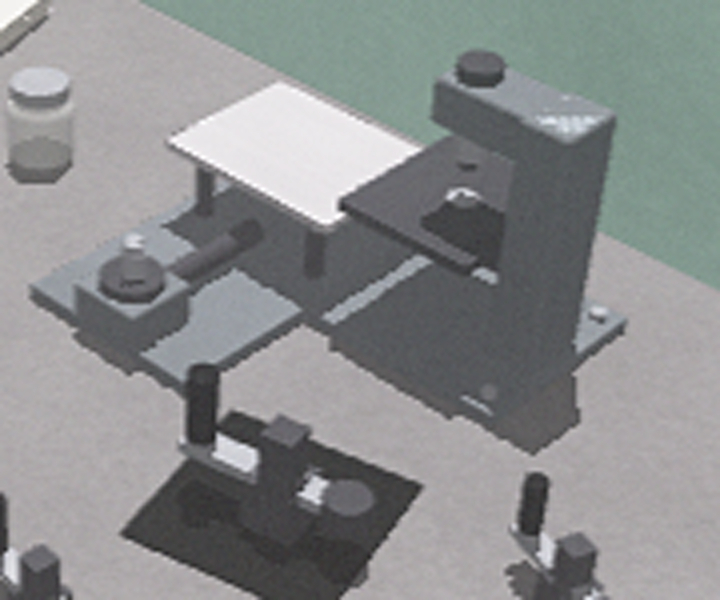

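Emit:
move_arm(moves=[[[0, 0, -0.006, 0, 0, 0.111, -1], [0, 0, -0.006, 0, 0, 0.111, -1], [0, 0, -0.006, 0, 0, 0.111, -1], [0, 0, -0.006, 0, 0, 0.111, -1], [0, 0, -0.006, 0, 0, 0.111, -1], [0, 0, -0.006, 0, 0, 0.111, -1], [0, 0, -0.006, 0, 0, 0.111, -1], [0, 0, -0.006, 0, 0, 0.111, -1], [0, 0, -0.006, 0, 0, 0.111, -1], [0, 0, -0.006, 0, 0, 0.111, -1], [0, 0, -0.006, 0, 0, 0.111, -1], [0, 0, -0.006, 0, 0, 0.118, -1]]])

```text
clock: 1.15
position: [143.5, 608.0, 303.1]
ee_rot: [-180.0, 0.1, 89.7]
ft_force: [-0.0, 0.6, 0.1]
width: 85.7
```

Emit:
move_arm(moves=[[[-0.0334, 0.0233, 0, 0, 0, 0, -1], [-0.0334, 0.0233, 0, 0, 0, 0, -1], [-0.0334, 0.0233, 0, 0, 0, 0, -1], [-0.0334, 0.0233, 0, 0, 0, 0, -1], [-0.0334, 0.0233, 0, 0, 0, 0, -1], [-0.0334, 0.0233, 0, 0, 0, 0, -1], [-0.0334, 0.0233, 0, 0, 0, 0, -1], [-0.0334, 0.0233, 0, 0, 0, 0, -1], [-0.0334, 0.0233, 0, 0, 0, 0, -1], [-0.0334, 0.0233, 0, 0, 0, 0, -1]]])

```text
clock: 1.98
position: [377.1, 272.5, 303.2]
ee_rot: [180.0, -0.0, 90.0]
ft_force: [0.5, 1.1, 0.2]
width: 85.4
```

Emit:
move_arm(moves=[[[-0.0334, 0.0233, 0, 0, 0, 0, -1], [-0.0334, 0.0233, 0, 0, 0, 0, -1], [-0.0334, 0.0233, 0, 0, 0, 0, -1], [-0.0334, 0.0233, 0, 0, 0, 0, -1], [-0.0334, 0.0233, 0, 0, 0, 0, -1], [-0.0334, 0.0233, 0, 0, 0, 0, -1], [-0.0334, 0.0233, 0, 0, 0, 0, -1], [-0.0334, 0.0233, 0, 0, 0, 0, -1], [-0.0334, 0.0233, 0, 0, 0, 0, -1], [-0.0334, 0.0233, 0, 0, 0, 0, -1], [0, 0, 0, 0, 0, 0, -1], [0, 0, 0, 0, 0, 0, -1]]])

```text
clock: 2.98
position: [609.8, -61.8, 301.6]
ee_rot: [-179.9, -0.0, 89.8]
ft_force: [0.9, 0.5, 0.1]
width: 85.2
```

```bash
cat > look.py <<'E'
from h import *
import sys,pickle
n,name=sys.argv[1],sys.argv[2]
o=get_obs();p=camera_params(n);im=camera(n)
cv2.imwrite(f"pics/{name}.png",cv2.resize(im[:,:,::-1],(768,576),interpolation=cv2.INTER_CUBIC))
pickle.dump((p,im,o),open(f"pics/{name}.pkl","wb"))
print(o["clock"],o["position"].round(1),o["ee_rot"].round(2),o["ft_force"].round(1),o["width"].round(1),p["xyz"].round(1),p["attitude"].round(2))
E
python3 look.py wrist wA
```

```text
Traceback (most recent call last):
  File "look.py", line 7, in <module>
    print(o["clock"],o["position"].round(1),o["ee_rot"].round(2),o["ft_force"].round(1),o["width"].round(1),p["xyz"].round(1),p["attitude"].round(2))
                                                                                        ^^^^^^^^^^^^^^^^
AttributeError: 'float' object has no attribute 'round'
```

```bash
sed -i 's/o\["width"\].round(1)/round(o["width"],1)/' look.py; ls pics
```

```text
side0.png
side0z.png
top0.png
top0z.png
wA.pkl
wA.png
wrist0.png
```

View pics/wA.png

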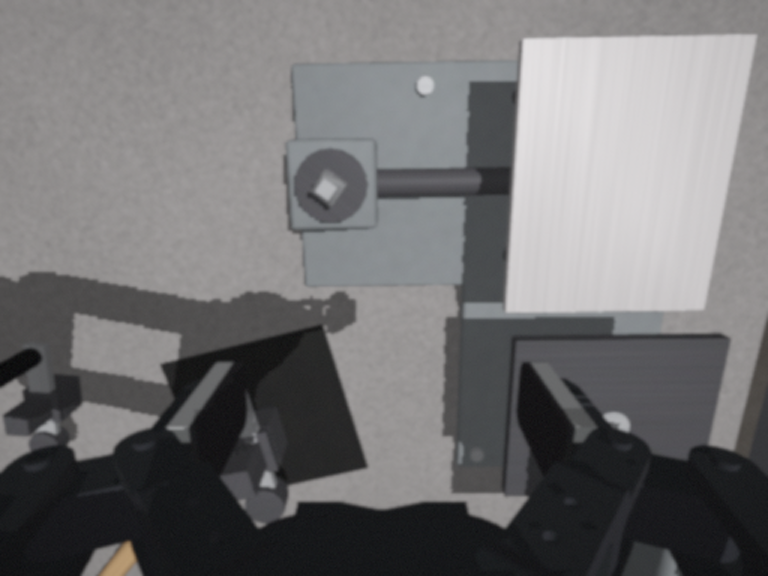

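Emit:
move_arm(moves=[[[-0.0333, 0, 0, 0, 0, 0, -1], [-0.0333, 0, 0, 0, 0, 0, -1], [-0.0334, 0, 0, 0, 0, 0, -1], [0, 0, 0, 0, 0, 0, -1], [0, 0, 0, 0, 0, 0, -1]]])

```text
clock: 3.45
position: [609.1, -159.8, 303.5]
ee_rot: [180.0, -0.0, 89.9]
ft_force: [-0.4, 0.1, 0.4]
width: 85.2
```

```bash
python3 look.py wrist wB
```

```text
3.45 [ 609.1 -159.8  303.5] [ 1.800e+02 -2.000e-02  8.993e+01] [-0.4  0.1  0.4] 85.2 [609.2 -88.2 447. ] [-1.649e+01 -1.000e-02 -6.000e-02]
```

View pics/wB.png

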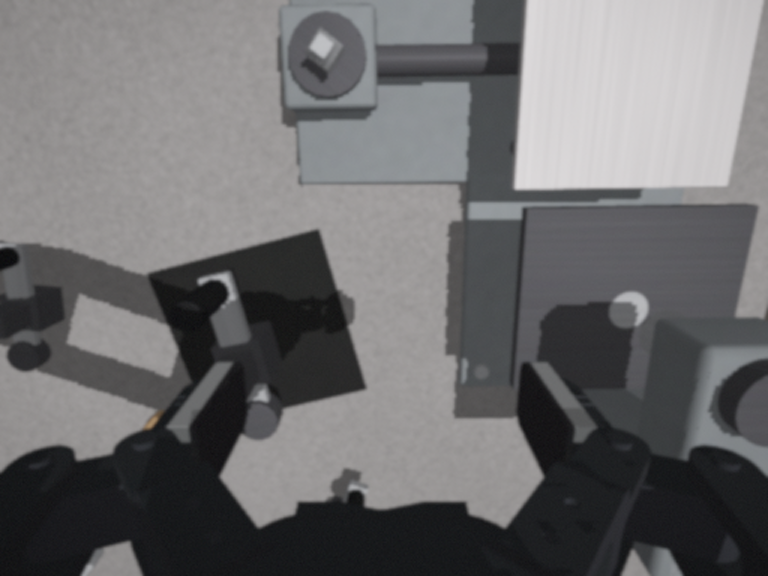

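Emit:
move_arm(moves=[[[-0.023, -0.028, 0.008, 0, 0, 0, -1], [-0.023, -0.028, 0.008, 0, 0, 0, -1], [-0.023, -0.028, 0.008, 0, 0, 0, -1], [-0.023, -0.028, 0.008, 0, 0, 0, -1], [-0.023, -0.028, 0.008, 0, 0, 0, -1], [0, 0, 0, 0, 0, -0.096, -1], [0, 0, 0, 0, 0, -0.096, -1], [0, 0, 0, 0, 0, 0, -1], [0, 0, 0, 0, 0, 0, -1]]])

```text
clock: 4.25
position: [470.1, -273.3, 263.7]
ee_rot: [180.0, 0.0, 100.9]
ft_force: [-1.0, 0.3, 0.6]
width: 85.2
```

```bash
python3 look.py wrist wC
python3 - <<'E'
from h import *
import pickle
a=pickle.load(open("pics/wA.pkl","rb"))[1][75:175,180:280]
b=pickle.load(open("pics/wB.pkl","rb"))[1][0:100,165:265]
cv2.imwrite("pics/shz.png",cv2.resize(np.hstack([a,b])[:,:,::-1],(800,400),interpolation=cv2.INTER_CUBIC))
E
```

```text
4.25 [ 470.1 -273.3  263.7] [1.7996e+02 1.0000e-02 1.0095e+02] [-1.   0.3  0.6] 85.2 [ 456.3 -202.9  407.2] [-16.52  -0.04  10.96]
```

View pics/wC.png

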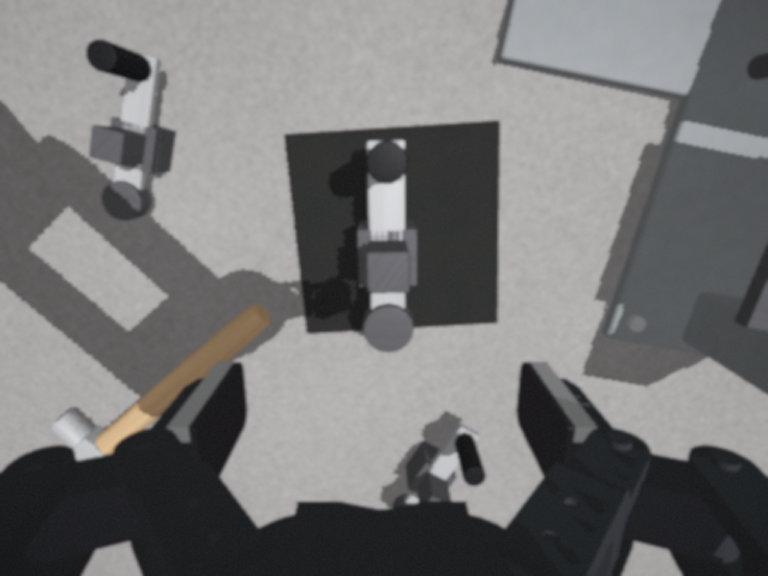

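View pics/shz.png

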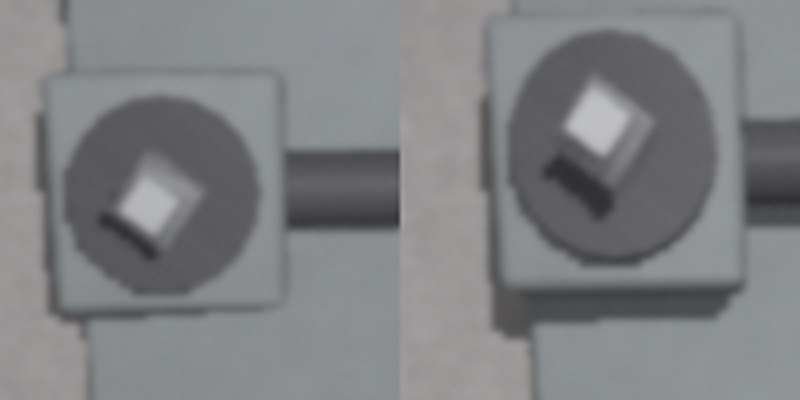

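```bash
python3 - <<'E'
from h import *
import pickle
def L(n): return pickle.load(open(f"pics/{n}.pkl","rb"))
pa,ia,_=L("wA");pb,ib,_=L("wB");pc,ic,_=L("wC")
cs=[]
for p,im,(x,y,w,h) in [(pa,ia,(200,105,40,40)),(pb,ib,(195,10,40,50))]:
    g=cv2.cvtColor(im,cv2.COLOR_RGB2GRAY)[y:y+h,x:x+w]
    g=cv2.resize(g,None,fx=8,fy=8,interpolation=cv2.INTER_CUBIC)
    m=(g>165).astype(np.uint8)
    n,l,s,c=cv2.connectedComponentsWithStats(m)
    k=1+np.argmax(s[1:,4]); ct=max(cv2.findContours((l==k).astype(np.uint8),0,1)[0],key=len)
    r=cv2.boxPoints(cv2.minAreaRect(ct)); full=(r+.5)/8-.5+[x,y]; cen=(c[k]+.5)/8-.5+[x,y]
    W=np.array([onz(p,*q,92) for q in full]); e=np.diff(np.vstack([W,W[:1]]),axis=0)
    print("shaft",cen,onz(p,*cen,92).round(1),"edges",np.linalg.norm(e,axis=1).round(1),np.degrees(np.arctan2(e[:,1],e[:,0]))%90)
    cs.append(cen)
print("tri",tri(pa,cs[0],pb,cs[1]))
for p,uv in [(pa,(220.5,124)),(pb,(218.2,36.7))]: print("collar",onz(p,*uv,60).round(1))
g=ic[80:240,180:290]
cv2.imwrite("pics/cz.png",cv2.resize(g[:,:,::-1],None,fx=5,fy=5,interpolation=cv2.INTER_CUBIC)[:600*2][:,:])
cv2.imwrite("pics/cz.png",cv2.resize(g[:,:,::-1],(412,600),interpolation=cv2.INTER_CUBIC))
b=onz(pc,389/1.5,270/1.5,97);k=onz(pc,386/1.5,161/1.5,119)
print(b,k,np.degrees(np.arctan2(*(k-b)[[1,0]])),np.linalg.norm((k-b)[:2]))
# plates: corner triangulation
for nm,ua,ub in [("lift near-left.. corner",(506,310),(514,188)),("lift far",(706,310),(729,186)),("bed near",(514,337),(524,206)),("bed far",(728,336),(756,205))]:
    X,d=tri(pa,np.array(ua)/1.5,pb,np.array(ub)/1.5); print(nm,X.round(1),round(d,1))
E
```

```text
shaft [217.01102575 125.67462625] [567.6 -19.3  92. ] edges [11.4 11.  11.4 11.1] [53.32573812 55.3254253  53.74494355 55.02634474]
shaft [214.13531073  29.69483051] [567.6 -19.2  92. ] edges [12.2 12.1 12.3 12.2] [48.78646662 55.31059426 49.24883245 54.95757617]
tri (array([567.65545191, -19.2731236 ,  92.60330412]), np.float64(0.037947672232245364))
collar [568.1 -19.9  60. ]
collar [568.2 -20.2  60. ]
[ 477.36360532 -281.9251369    97.        ] [ 460.8261128  -209.89781296  119.        ] 102.93101008461721 73.90144824388257
lift near-left.. corner [ 710.9 -117.6   89.1] 0.8
lift far [ 870.  -115.8   95.1] 0.5
bed near [ 709.2 -127.2  122.7] 0.5
bed far [ 870.2 -126.6  123.2] 0.4
```

View pics/cz.png

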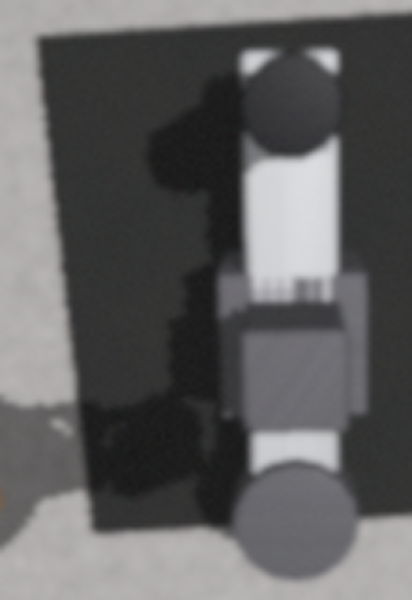

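```bash
python3 - <<'E'
from h import *
import pickle
pc,ic,_=pickle.load(open("pics/wC.pkl","rb"))
o=get_obs();print(o["position"],o["ee_rot"])
b=onz(pc,258.8,181.7,97);k=onz(pc,257.7,107.8,119)
print(b,k,np.degrees(np.arctan2(*(k-b)[[1,0]])),np.linalg.norm((k-b)[:2]))
# arm bright strip centreline z=52
m=cv2.inRange(ic,(170,170,170),(255,255,255)); m[:,:235]=0;m[:,280:]=0;m[:85]=0;m[220:]=0
ys,xs=np.nonzero(m); print(len(xs))
for a,bb in [(118,150),(196,202)]:
    s=[(np.mean(xs[ys==r]),r) for r in range(a,bb) if (ys==r).sum()>10]; print(len(s))
    W=np.array([onz(pc,u,v,52)[:2] for u,v in s])
    if len(s)>5:
        d=np.polyfit(W[:,1],W[:,0],1);print(W[0],W[-1],90-np.degrees(np.arctan(d[0])),"x at y=-284:",np.polyval(d,-284))
E
python3 - <<'E'
E
```

```text
[ 470.16656563 -273.36792269  263.702793  ] [1.79963788e+02 1.64673062e-02 1.00947860e+02]
[ 477.17416539 -283.83204356   97.        ] [ 461.23148613 -210.23582889  119.        ] 102.2227674675751 75.30319936813025
998
27
[ 467.03977006 -227.99300373] [ 471.65336984 -257.21672255] 100.96046223690931 x at y=-284: 476.4612671074098
6
[ 483.33367398 -313.25773354] [ 484.57565257 -319.53445235] 104.14298964055018 x at y=-284: 475.5831764331654
```

Emit:
move_arm(moves=[[[-0.0115, 0.0044, 0, 0, 0, -0.013, -1], [0, 0, 0.035, 0, 0, 0, -1], [0, 0, 0.035, 0, 0, 0, -1], [0, 0, 0.035, 0, 0, 0, -1], [0, 0, 0.035, 0, 0, 0, -1], [0, 0, 0.03, 0, 0, 0, -1], [0, 0, 0.02, 0, 0, 0, -1], [0, 0, 0.0157, 0, 0, 0, -1], [0, 0, 0, 0, 0, 0, -1]]])

```text
clock: 5.05
position: [474.2, -282.2, 53.6]
ee_rot: [-179.7, -0.3, 101.7]
ft_force: [0.1, 1.3, -0.3]
width: 85.4
```

```bash
python3 look.py wrist wD
```

```text
5.05 [ 474.2 -282.2   53.6] [-179.74   -0.32  101.72] [ 0.1  1.3 -0.3] 85.4 [ 460.4 -212.7  197.5] [-16.19   0.26  11.73]
```

View pics/wD.png

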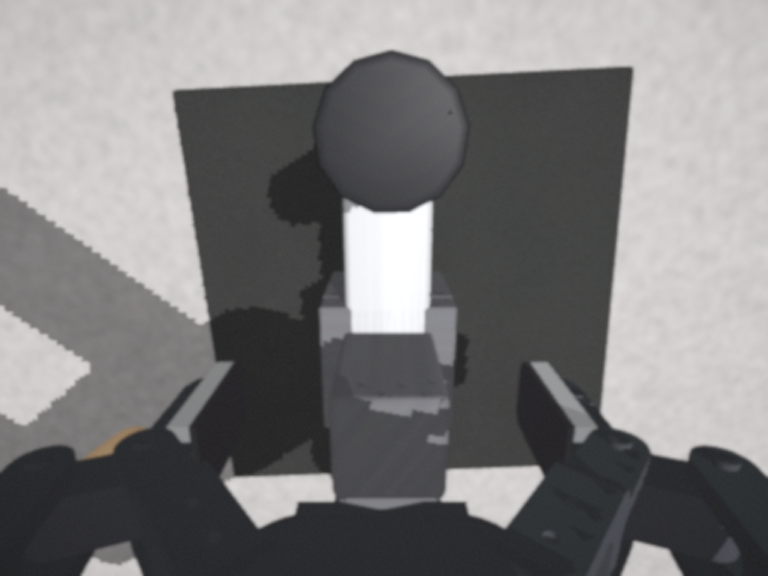

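Emit:
move_arm(moves=[[[0, 0, 0, 0, 0, 0, -1], [0, 0, 0, 0, 0, 0, 1], [0, 0, 0, 0, 0, 0, 1], [0, 0, 0, 0, 0, 0, 1], [0, 0, 0, 0, 0, 0, 1], [0, 0, 0, 0, 0, 0, 1], [0, 0, 0, 0, 0, 0, 1], [0, 0, 0, 0, 0, 0, 1], [0, 0, 0, 0, 0, 0, 1]]], squeeze=60)

```text
clock: 5.85
position: [476.6, -285.5, 58.5]
ee_rot: [180.0, 0.1, 101.7]
ft_force: [0.2, 0.8, 5.5]
width: 29.5
```

Emit:
move_arm(moves=[[[0, 0, -0.015, 0, 0, 0, 1], [0, 0, -0.03, 0, 0, 0, 1], [0, 0, -0.03, 0, 0, 0, 1], [0, 0, -0.03, 0, 0, 0, 1], [0, 0, 0, 0, 0, 0, 1], [0, 0, 0, 0, 0, 0, 1]]])

```text
clock: 6.35
position: [476.6, -285.7, 163.3]
ee_rot: [179.9, 0.1, 101.7]
ft_force: [0.9, -0.4, -6.3]
width: 29.6
```

Emit:
move_arm(moves=[[[0.0122, 0.0072, 0, 0, 0, 0, 1], [0.0242, 0.0143, 0, 0, 0, 0, 1], [0.0242, 0.0143, 0, 0, 0, 0, 1], [0.0242, 0.0143, 0, 0, 0, 0, 1], [0.0242, 0.0143, 0, 0, 0, 0, 1], [0.0242, 0.0143, 0, 0, 0, 0, 1], [0.0242, 0.0143, 0, 0, 0, 0, 1], [0.0242, 0.0143, 0, 0, 0, 0, 1], [0.0242, 0.0143, 0, 0, 0, 0, 1], [0.0242, 0.0143, 0, 0, 0, 0, 1], [0.012, 0.0072, 0, 0, 0, 0, 1], [0, 0, 0, 0, 0, 0, 1]]])

```text
clock: 7.35
position: [565.5, -15.3, 159.4]
ee_rot: [-179.8, -0.2, 101.9]
ft_force: [0.4, 0.3, -5.0]
width: 29.2
```

Emit:
move_arm(moves=[[[0, 0, 0, 0, 0, -0.05, 1], [0, 0, 0, 0, 0, -0.1, 1], [0, 0, 0, 0, 0, -0.1, 1], [0, 0, 0, 0, 0, -0.1, 1], [0, 0, 0, 0, 0, -0.1, 1], [0, 0, 0, 0, 0, -0.1, 1], [0, 0, 0, 0, 0, -0.1, 1], [0, 0, 0, 0, 0, -0.05, 1], [0, 0, 0, 0, 0, -0.047, 1], [0, 0, 0, 0, 0, 0, 1], [0, 0, 0, 0, 0, 0, 1], [0, 0, 0, 0, 0, 0, 1]]])

```text
clock: 8.35
position: [566.1, -19.4, 161.4]
ee_rot: [-179.9, -0.1, 144.4]
ft_force: [0.2, -0.2, -5.8]
width: 29.4
```

```bash
python3 look.py wrist wE; python3 look.py side sE; python3 - <<'E'
from h import *
import pickle
im=pickle.load(open("pics/sE.pkl","rb"))[1][100:220,200:360]
cv2.imwrite("pics/sEz.png",cv2.resize(im[:,:,::-1],None,fx=5,fy=5,interpolation=cv2.INTER_CUBIC))
E
```

```text
8.35 [566.1 -19.4 161.4] [-1.7994e+02 -1.0000e-01  1.4444e+02] [ 0.2 -0.2 -5.8] 29.4 [507.9  22.1 305.1] [-16.39   0.1   54.45]
8.4 [566.4 -19.3 161.8] [-1.7996e+02 -7.0000e-02  1.4447e+02] [ 0.3 -0.2 -5.4] 29.0 [-372.  -999.9 1040.2] [ 52.77  -0.25 -43.48]
```

View pics/wE.png

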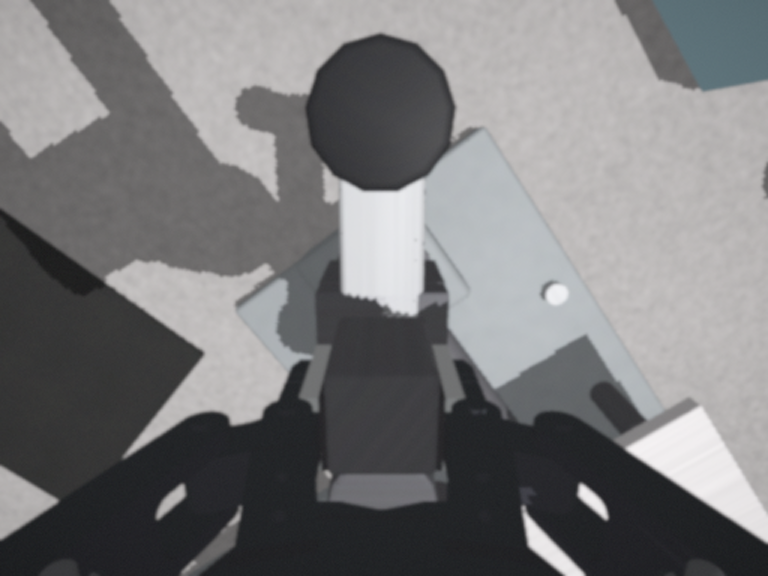

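View pics/sEz.png

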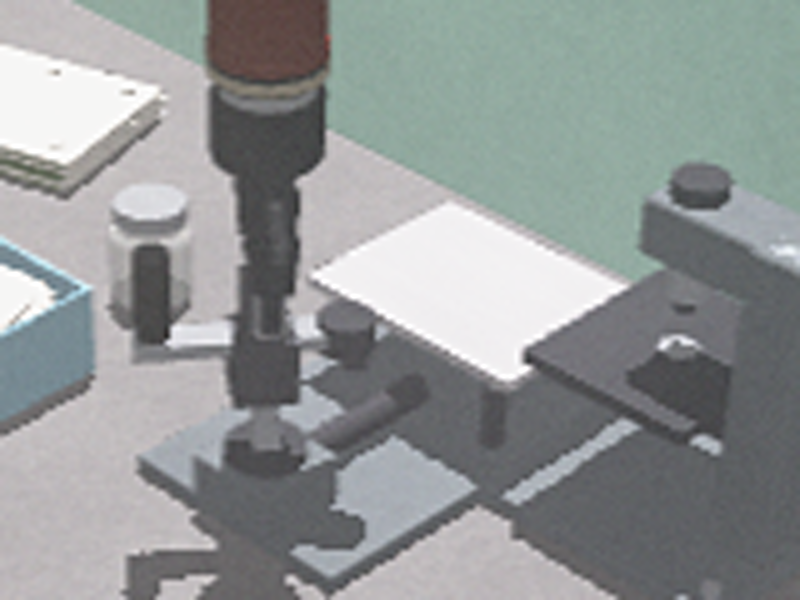

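```bash
python3 - <<'E'
from h import *
import pickle
p=pickle.load(open("pics/wE.pkl","rb"))[0]
k=onz(p,381/1.5,112/1.5,222.5)
y=np.radians(144.4);h=k[:2]-75*np.array([np.cos(y),np.sin(y)]);print(k,h)
p=pickle.load(open("pics/wD.pkl","rb"))[0]
k=onz(p,391/1.5,132/1.5,119);y=np.radians(101.7);print(k,k[:2]-75*np.array([np.cos(y),np.sin(y)]))
E
```

```text
[502.92242737  25.42337498 222.5       ] [563.90498445 -18.23584778]
[ 461.04474844 -209.6394927   119.        ] [ 476.25379559 -283.0812035 ]
```

Emit:
move_arm(moves=[[[-0.003, 0.001, 0, 0, 0, 0, 1], [0, 0, 0.006, 0, 0, 0, 1], [0, 0, 0.006, 0, 0, 0, 1], [0, 0, 0.005, 0, 0, 0, 1], [0, 0, 0.004, 0, 0, 0, 1], [0, 0, 0, 0, 0, 0, 1], [0, 0, 0, 0, 0, 0, 1]]])

```text
clock: 9.03
position: [569.5, -19.9, 141.0]
ee_rot: [-180.0, -0.1, 144.5]
ft_force: [-0.8, 0.0, -5.1]
width: 29.1
```

Emit:
move_arm(moves=[[[0, 0, 0.003, 0, 0, 0, 1], [0, 0, 0.003, 0, 0, 0, 1], [0, 0, 0.003, 0, 0, 0, 1], [0, 0, 0, 0, 0, 0, 1], [0, 0, 0, 0, 0, 0, 1]]])

```text
clock: 9.45
position: [569.7, -20.0, 132.3]
ee_rot: [-180.0, -0.0, 144.5]
ft_force: [0.5, 0.3, -5.2]
width: 29.6
```

Emit:
move_arm(moves=[[[0, 0, 0.003, 0, 0, 0, 1], [0, 0, 0.003, 0, 0, 0, 1], [0, 0, 0.003, 0, 0, 0, 1], [0, 0, 0.003, 0, 0, 0, 1], [0, 0, 0.003, 0, 0, 0, 1], [0, 0, 0, 0, 0, 0, 1], [0, 0, 0, 0, 0, 0, 1]]])

```text
clock: 10.03
position: [569.7, -20.0, 117.2]
ee_rot: [-180.0, -0.0, 144.5]
ft_force: [0.2, -0.1, -5.7]
width: 29.4
```

Emit:
move_arm(moves=[[[0, 0, 0.002, 0, 0, 0, 1], [0, 0, 0.002, 0, 0, 0, 1], [0, 0, 0, 0, 0, 0, 1], [0, 0, 0, 0, 0, 0, 1]]])

```text
clock: 10.37
position: [570.6, -20.1, 114.5]
ee_rot: [180.0, 0.1, 144.5]
ft_force: [-1.0, -0.0, 0.2]
width: 29.7
```

Emit:
move_arm(moves=[[[0, 0, 0, 0, 0, 0, -1], [0, 0, 0, 0, 0, 0, -1], [0, 0, 0, 0, 0, 0, -1], [0, 0, 0, 0, 0, 0, -1], [0, 0, -0.02, 0, 0, 0, -1], [0, 0, -0.035, 0, 0, 0, -1], [0, 0, -0.035, 0, 0, 0, -1], [0, 0, 0, 0, 0, 0, -1], [0, 0, 0, 0, 0, 0, -1]]])

```text
clock: 11.12
position: [572.0, -20.4, 207.0]
ee_rot: [179.8, 0.3, 144.5]
ft_force: [-0.8, -0.1, -1.1]
width: 85.2
```

```bash
python3 look.py wrist wF
```

```text
11.1167 [572.  -20.4 207. ] [179.84   0.34 144.55] [-0.8 -0.1 -1.1] 85.2 [512.5  21.2 350.1] [-16.83  -0.13  54.56]
```

View pics/wF.png

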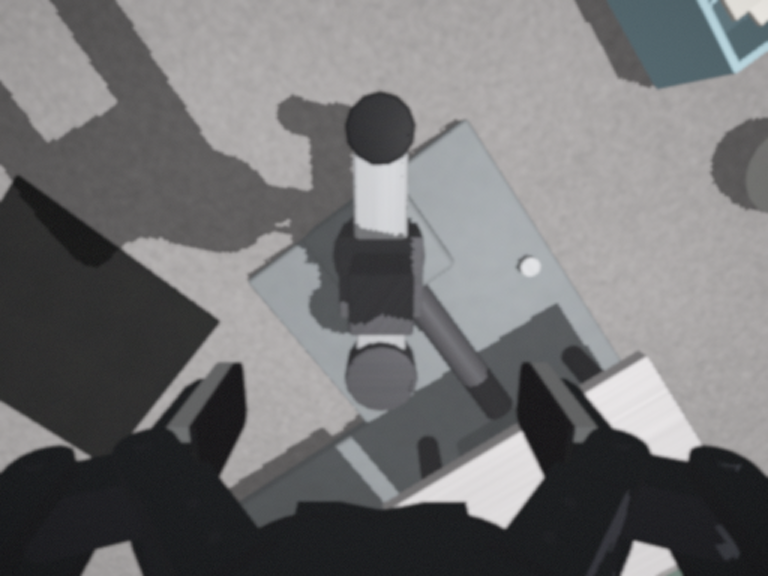

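```bash
python3 - <<'E'
from h import *
import pickle
p,im,o=pickle.load(open("pics/wF.pkl","rb"))
k=onz(p,380/1.5,128/1.5,175)
b=onz(p,377/1.5,297/1.5,153); c=onz(p,381/1.5,378/1.5,108)
print(k,b,c,np.degrees(np.arctan2(k[1]+19.5,k[0]-568)),np.hypot(k[1]+19.5,k[0]-568))
d=(k-o["position"])[:2];y=np.radians(144.5)
print(d, d@[np.cos(y),np.sin(y)], d@[np.sin(y),-np.cos(y)]); print(get_obs()["position"])
t=np.radians(np.arange(0,181,15));P=75*np.c_[np.cos(t),np.sin(t)];print(np.diff(P,axis=0).round(1).tolist())
E
```

```text
[507.71421942  24.50005896 175.        ] [565.0613806  -18.05072419 153.        ] [618.99001083 -54.13681166 108.        ] 143.8758639732357 74.63498193545381
[-64.31925411  44.87772831] 78.4239323743317 -0.8147259289064516
[570.60582397 -20.1426809  204.6747316 ]
[[-2.6, 19.4], [-7.5, 18.1], [-11.9, 15.5], [-15.5, 11.9], [-18.1, 7.5], [-19.4, 2.6], [-19.4, -2.6], [-18.1, -7.5], [-15.5, -11.9], [-11.9, -15.5], [-7.5, -18.1], [-2.6, -19.4]]
```

Emit:
move_arm(moves=[[[0.037, -0.001, 0, 0, 0, 0, -1], [0.035, 0, 0, 0, 0, 0, -1], [0.005, 0, 0.01, 0, 0, 0, -1], [0, 0, 0.024, 0, 0, 0, -1], [0, 0, 0.02, 0, 0, 0, -1], [0, 0, 0.01, 0, 0, 0, -1], [0, 0, 0, 0, 0, 0, 1], [0, 0, 0, 0, 0, 0, 1], [0, 0, 0, 0, 0, 0, 1], [0, 0, 0, 0, 0, 0, 1], [0, 0, 0, 0, 0, 0, 1], [0, 0, 0, 0, 0, 0, 1]]], squeeze=40)

```text
clock: 12.17
position: [507.5, 23.7, 140.8]
ee_rot: [179.9, 0.1, 144.5]
ft_force: [0.3, -1.0, 3.6]
width: 25.0
```

Emit:
move_arm(moves=[[[0, 0, 0, 0, 0, 0, 1], [0, 0, 0, 0, 0, 0, 1]]])

```text
clock: 12.33
position: [507.3, 23.8, 140.6]
ee_rot: [179.9, 0.1, 144.5]
ft_force: [-1.0, 0.9, 5.5]
width: 25.0
```

```bash
python3 look.py wrist wG
```

```text
12.3333 [507.3  23.8 140.6] [1.7995e+02 8.0000e-02 1.4455e+02] [-1.   0.9  5.5] 25.0 [448.5  65.2 284. ] [-1.658e+01 -2.000e-02  5.456e+01]
```

View pics/wG.png

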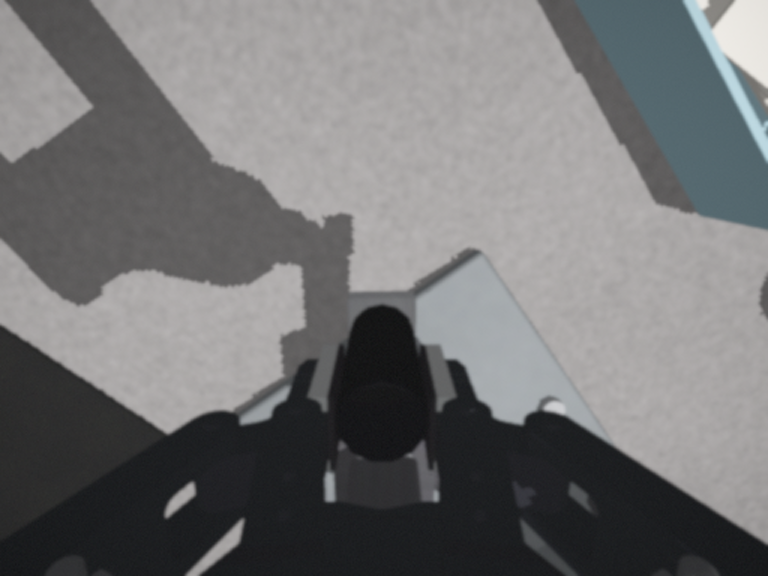

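Emit:
move_arm(moves=[[[-0.0026, 0.0194, 0, 0, 0, 0, 1], [-0.0075, 0.0181, 0, 0, 0, 0, 1], [-0.0119, 0.0155, 0, 0, 0, 0, 1], [-0.0155, 0.0119, 0, 0, 0, 0, 1], [-0.0181, 0.0075, 0, 0, 0, 0, 1], [-0.0194, 0.0026, 0, 0, 0, 0, 1]]])

```text
clock: 12.88
position: [612.1, 42.1, 140.5]
ee_rot: [-180.0, 0.0, 144.6]
ft_force: [-4.6, -1.6, 5.9]
width: 25.5
```

Emit:
move_arm(moves=[[[-0.0194, -0.0026, 0, 0, 0, 0, 1], [-0.0181, -0.0075, 0, 0, 0, 0, 1], [-0.0155, -0.0119, 0, 0, 0, 0, 1], [-0.0119, -0.0155, 0, 0, 0, 0, 1], [-0.0075, -0.0181, 0, 0, 0, 0, 1], [-0.0026, -0.0194, 0, 0, 0, 0, 1], [0.0026, -0.0194, 0, 0, 0, 0, 1], [0.0075, -0.0181, 0, 0, 0, 0, 1], [0.0119, -0.0155, 0, 0, 0, 0, 1], [0.0155, -0.0119, 0, 0, 0, 0, 1], [0.0181, -0.0075, 0, 0, 0, 0, 1], [0.0194, -0.0026, 0, 0, 0, 0, 1]]])

```text
clock: 13.88
position: [524.8, -81.5, 140.6]
ee_rot: [179.9, 0.2, 144.5]
ft_force: [6.1, 3.5, -1.6]
width: 25.1
```

Emit:
move_arm(moves=[[[0.0194, 0.0026, 0, 0, 0, 0, 1], [0.0181, 0.0075, 0, 0, 0, 0, 1], [0.0155, 0.0119, 0, 0, 0, 0, 1], [0.0119, 0.0155, 0, 0, 0, 0, 1], [0.0075, 0.0181, 0, 0, 0, 0, 1], [0.0026, 0.0194, 0, 0, 0, 0, 1]]])

```text
clock: 14.38
position: [506.2, 24.2, 140.6]
ee_rot: [-180.0, 0.0, 144.5]
ft_force: [0.5, -3.7, 2.3]
width: 24.9
```

```bash
python3 look.py side sG; python3 - <<'E'
from h import *
import pickle
im=pickle.load(open("pics/sG.pkl","rb"))[1][100:220,200:360]
cv2.imwrite("pics/sGz.png",cv2.resize(im[:,:,::-1],None,fx=5,fy=5,interpolation=cv2.INTER_CUBIC))
E
```

```text
14.3833 [506.2  24.2 140.6] [-1.7995e+02  5.0000e-02  1.4454e+02] [ 0.5 -3.7  2.3] 24.9 [-372.  -999.9 1040.2] [ 52.77  -0.25 -43.48]
```

View pics/sGz.png

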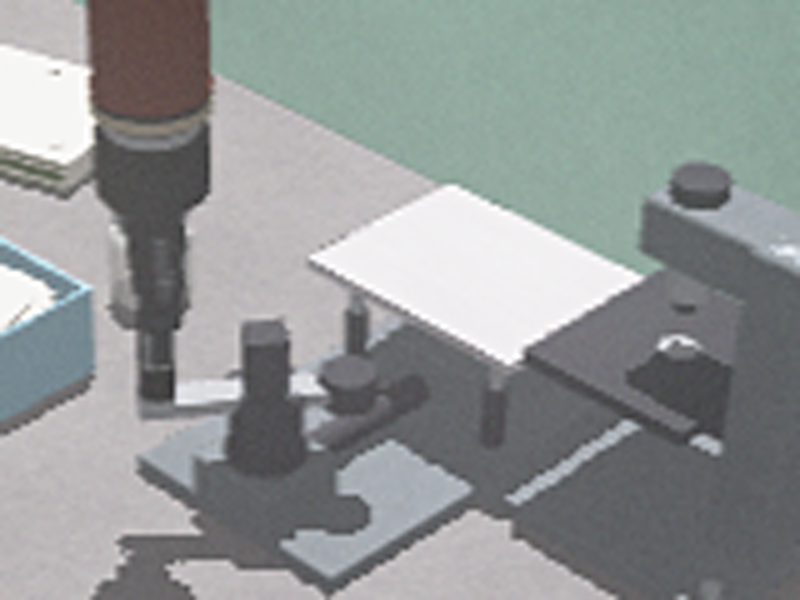

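```bash
cat > prof.py <<'E'
from h import *
import pickle,sys
for n,r0,r1 in [("wA",195,240),("wB",115,150)]:
    p,im,o=pickle.load(open(f"pics/{n}.pkl","rb")); g=cv2.cvtColor(im,cv2.COLOR_RGB2GRAY).astype(float)
    for c0 in (360,400,440,465): 
        print(n,c0,r0,g[r0:r1,c0:c0+8].mean(1).round(0).astype(int).tolist())
E
python3 prof.py
```

```text
wA 360 195 [203, 203, 203, 203, 203, 203, 202, 202, 202, 202, 202, 201, 192, 166, 143, 128, 102, 80, 74, 73, 73, 73, 74, 74, 74, 74, 73, 69, 61, 52, 51, 61, 77, 85, 86, 86, 86, 86, 87, 87, 88, 89, 89, 88, 87]
wA 400 195 [204, 204, 203, 203, 203, 203, 203, 202, 202, 202, 201, 194, 174, 152, 140, 129, 102, 81, 74, 74, 74, 74, 74, 74, 74, 74, 72, 66, 56, 51, 54, 67, 80, 86, 86, 86, 86, 86, 87, 88, 90, 90, 88, 86, 86]
wA 440 195 [201, 201, 201, 201, 200, 200, 200, 200, 200, 200, 199, 190, 168, 150, 144, 144, 146, 145, 146, 147, 148, 148, 147, 146, 146, 145, 135, 106, 70, 53, 60, 75, 83, 84, 83, 84, 84, 84, 86, 87, 87, 86, 86, 86, 86]
wA 465 195 [191, 190, 189, 188, 187, 185, 184, 182, 181, 178, 174, 165, 154, 148, 147, 146, 146, 147, 147, 148, 149, 148, 147, 147, 149, 148, 136, 101, 62, 51, 60, 74, 81, 82, 82, 82, 82, 83, 84, 84, 84, 83, 83, 84, 84]
wB 360 115 [214, 214, 214, 214, 214, 214, 214, 214, 214, 210, 194, 151, 100, 80, 77, 78, 77, 78, 82, 106, 134, 138, 116, 90, 87, 94, 95, 95, 96, 96, 97, 96, 97, 97, 98]
wB 400 115 [212, 212, 212, 212, 212, 212, 212, 212, 211, 198, 159, 106, 80, 76, 76, 75, 80, 102, 131, 144, 145, 133, 104, 85, 91, 94, 94, 94, 94, 96, 96, 96, 97, 98, 98]
wB 440 115 [208, 208, 208, 208, 208, 208, 208, 207, 203, 189, 165, 148, 144, 143, 143, 143, 143, 143, 143, 142, 134, 110, 86, 84, 90, 92, 91, 91, 91, 92, 92, 92, 94, 94, 95]
wB 465 115 [204, 204, 204, 204, 204, 204, 204, 204, 196, 174, 155, 151, 151, 150, 150, 151, 151, 151, 151, 148, 137, 106, 81, 84, 88, 89, 89, 89, 89, 89, 90, 91, 92, 92, 91]
```

Emit:
move_arm(moves=[[[-0.0026, 0.0194, 0, 0, 0, 0, 1], [-0.0075, 0.0181, 0, 0, 0, 0, 1], [-0.0119, 0.0155, 0, 0, 0, 0, 1], [-0.0155, 0.0119, 0, 0, 0, 0, 1], [-0.0181, 0.0075, 0, 0, 0, 0, 1], [-0.0194, 0.0026, 0, 0, 0, 0, 1], [-0.0194, -0.0026, 0, 0, 0, 0, 1], [-0.0181, -0.0075, 0, 0, 0, 0, 1], [-0.0155, -0.0119, 0, 0, 0, 0, 1], [-0.0119, -0.0155, 0, 0, 0, 0, 1], [-0.0075, -0.0181, 0, 0, 0, 0, 1], [-0.0026, -0.0194, 0, 0, 0, 0, 1]]])

```text
clock: 15.43
position: [629.6, -63.9, 140.3]
ee_rot: [179.9, 0.0, 144.6]
ft_force: [-0.8, 3.3, 3.8]
width: 24.6
```

Emit:
move_arm(moves=[[[0, 0, 0, 0, 0, 0, -1], [0, 0, 0, 0, 0, 0, -1], [0, 0, 0, 0, 0, 0, -1], [0, 0, 0, 0, 0, 0, -1], [0, 0, -0.035, 0, 0, 0, -1], [0, 0, -0.035, 0, 0, 0, -1], [0, 0, -0.035, 0, 0, -0.1, -1], [0, 0, -0.035, 0, 0, -0.104, -1], [0, 0, 0, 0, 0, -0.104, -1], [0, 0, 0, 0, 0, -0.104, -1], [0, 0, 0, 0, 0, -0.104, -1], [0, 0, 0, 0, 0, -0.104, -1]]])

```text
clock: 16.43
position: [629.1, -62.2, 279.8]
ee_rot: [-180.0, 0.0, -179.6]
ft_force: [0.0, -0.8, -0.5]
width: 85.5
```

Emit:
move_arm(moves=[[[-0.005, -0.028, 0, 0, 0, 0, -1], [-0.005, -0.028, 0, 0, 0, 0, -1], [0, 0, 0, 0, 0, 0, -1], [0, 0, 0, 0, 0, 0, -1], [0, 0, 0, 0, 0, 0, -1]]])

```text
clock: 16.85
position: [638.9, -118.2, 279.2]
ee_rot: [180.0, -0.0, -179.9]
ft_force: [-0.6, -0.5, -0.4]
width: 85.6
```

```bash
python3 look.py wrist wH
```

```text
16.85 [ 638.9 -118.2  279.2] [ 1.7995e+02 -3.0000e-02 -1.7991e+02] [-0.6 -0.5 -0.4] 85.6 [ 567.  -118.9  422.8] [-1.643e+01  1.000e-02  9.011e+01]
```

Emit:
move_arm(moves=[[[-0.03, 0, 0, 0, 0, 0, -1], [-0.03, 0, 0, 0, 0, 0, -1], [-0.03, 0, 0, 0, 0, 0, -1], [-0.03, 0, 0, 0, 0, 0, -1], [0, 0, 0, 0, 0, 0, -1], [0, 0, 0, 0, 0, 0, -1], [0, 0, 0, 0, 0, 0, -1]]])

```text
clock: 17.48
position: [758.5, -117.8, 279.0]
ee_rot: [180.0, -0.1, -179.9]
ft_force: [-0.2, -0.9, 0.4]
width: 85.7
```

```bash
python3 look.py wrist wI
```

```text
17.4833 [ 758.5 -117.8  279. ] [ 1.7998e+02 -7.0000e-02 -1.7985e+02] [-0.2 -0.9  0.4] 85.7 [ 686.7 -118.4  422.6] [-1.639e+01  3.000e-02  9.016e+01]
```

View pics/wH.png

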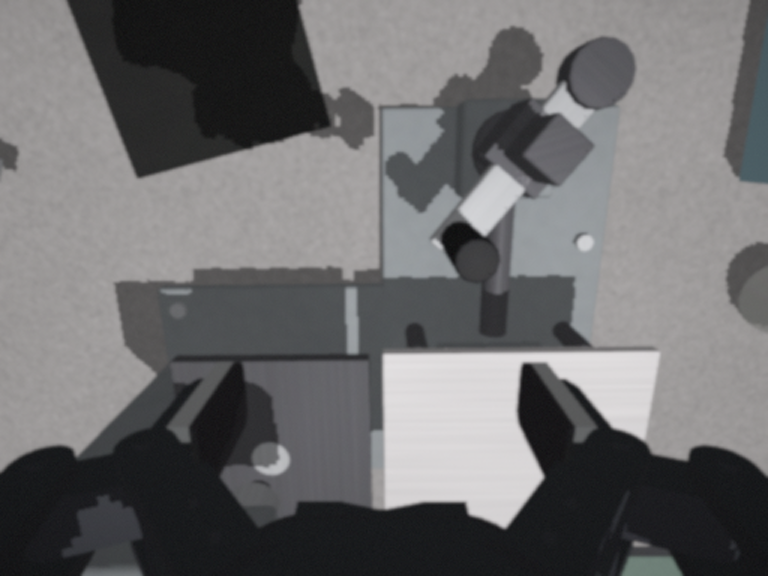

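View pics/wI.png

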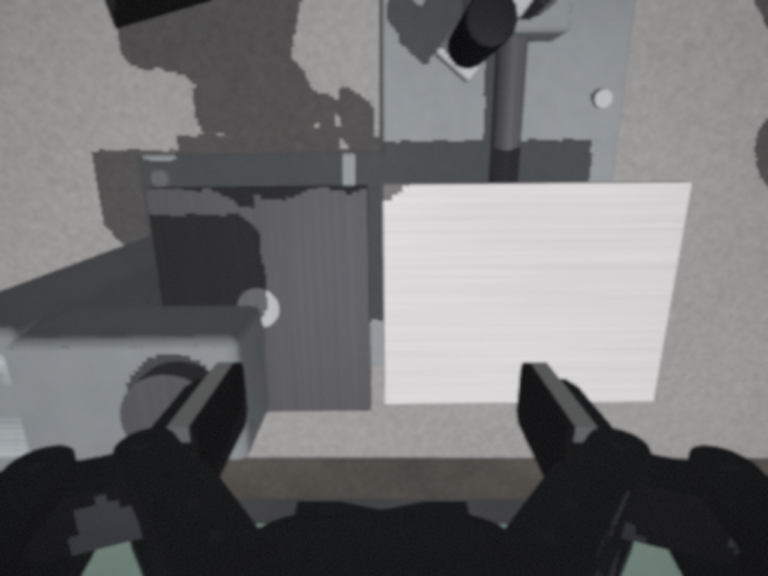

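```bash
python3 - <<'E'
from h import *
import pickle
for n,r0,r1 in [("wH",225,250),("wI",115,135),("wI",262,280)]:
    p,im,o=pickle.load(open(f"pics/{n}.pkl","rb")); g=cv2.cvtColor(im,cv2.COLOR_RGB2GRAY).astype(float)
    for c0 in (190,215,230,272,300,330): 
        print(n,c0,r0,g[r0:r1,c0:c0+10].mean(1).round(0).astype(int).tolist())
E
```

```text
wH 190 225 [80, 81, 81, 80, 80, 80, 80, 80, 80, 79, 74, 60, 48, 44, 48, 66, 87, 96, 98, 98, 98, 98, 98, 98, 98]
wH 215 225 [80, 80, 80, 80, 80, 80, 80, 80, 80, 78, 70, 56, 46, 45, 54, 76, 94, 100, 101, 100, 101, 100, 101, 101, 101]
wH 230 225 [140, 140, 140, 139, 139, 138, 138, 138, 137, 132, 114, 82, 53, 46, 56, 78, 94, 100, 102, 102, 102, 102, 102, 102, 102]
wH 272 225 [44, 43, 44, 44, 46, 52, 69, 91, 104, 118, 159, 201, 219, 222, 222, 221, 220, 222, 224, 224, 223, 221, 221, 221, 221]
wH 300 225 [81, 81, 79, 76, 72, 72, 82, 97, 108, 127, 171, 207, 220, 221, 221, 220, 219, 220, 222, 221, 220, 218, 217, 217, 218]
wH 330 225 [76, 79, 78, 74, 71, 74, 85, 99, 111, 140, 183, 211, 220, 222, 222, 221, 220, 219, 220, 220, 218, 216, 216, 217, 218]
wI 190 115 [78, 78, 78, 78, 77, 78, 77, 75, 67, 54, 48, 48, 49, 50, 56, 66, 78, 89, 94, 97]
wI 215 115 [80, 80, 80, 80, 80, 80, 80, 75, 66, 62, 69, 81, 93, 98, 100, 100, 100, 100, 100, 99]
wI 230 115 [132, 132, 132, 132, 132, 131, 129, 120, 97, 68, 53, 53, 63, 76, 87, 96, 100, 100, 101, 101]
wI 272 115 [79, 79, 79, 80, 79, 80, 92, 130, 179, 207, 218, 219, 219, 219, 217, 217, 219, 222, 222, 221]
wI 300 115 [78, 78, 78, 79, 79, 80, 96, 144, 190, 211, 217, 217, 217, 217, 216, 216, 217, 218, 218, 217]
wI 330 115 [47, 47, 46, 47, 48, 56, 92, 153, 198, 214, 217, 217, 217, 216, 215, 215, 215, 216, 216, 215]
wI 190 262 [94, 94, 94, 94, 94, 94, 94, 94, 93, 94, 96, 110, 133, 150, 155, 157, 157, 156]
wI 215 262 [95, 95, 95, 95, 95, 94, 94, 95, 94, 94, 98, 116, 142, 154, 156, 156, 155, 154]
wI 230 262 [96, 96, 96, 96, 96, 96, 96, 96, 96, 96, 99, 118, 143, 154, 157, 158, 158, 157]
wI 272 262 [216, 218, 218, 217, 217, 213, 200, 177, 161, 158, 158, 157, 157, 155, 154, 154, 154, 155]
wI 300 262 [217, 218, 217, 217, 216, 210, 192, 170, 159, 156, 156, 156, 156, 156, 156, 155, 155, 155]
wI 330 262 [216, 217, 217, 217, 216, 207, 186, 167, 161, 159, 158, 157, 156, 155, 155, 155, 155, 156]
```

```bash
cat > hz.py <<'E'
from h import *
import pickle
from scipy.optimize import brentq
def tz(pH,vH,pI,vI,u=254): return brentq(lambda z:onz(pH,u,vH,z)[0]-onz(pI,u,vI,z)[0],0,250)
def tl(p,v1,v2,u=254,L=160): return brentq(lambda z:abs(onz(p,u,v1,z)[0]-onz(p,u,v2,z)[0])-L,0,250)
E
python3 - <<'E'
from hz import *
H=pickle.load(open("pics/wH.pkl","rb"))[0];I=pickle.load(open("pics/wI.pkl","rb"))[0]
a,b=tz(H,235.3,I,122.55),tz(H,239.55,I,123.7);print("stereo lift,bed",a,b,b-a,onz(H,254,235.3,a),onz(H,254,239.55,b))
a,b=tl(I,122.55,268.75),tl(I,123.7,273.1);print("len",a,b,b-a)
E
```

```text
stereo lift,bed 118.0488255150704 127.75809461318944 9.709269098119037 [ 708.43649543 -118.80164304  118.04882552] [ 708.80320209 -118.7954259   127.75809461]
len 118.21505712236859 126.38421313956403 8.169156017195434
```

```bash
python3 - <<'E'
from hz import *
H=pickle.load(open("pics/wH.pkl","rb"))[0];I=pickle.load(open("pics/wI.pkl","rb"))[0]
print(onz(H,477/1.5,261/1.5,175),onz(I,492/1.5,22/1.5,175)); print(get_obs()["position"])
k=-35.5; t=np.radians(k-180-np.arange(0,181,15));P=75*np.c_[np.cos(t),-np.sin(t)];print(np.diff(P,axis=0).round(1).tolist())
E
```

```text
[626.54581888 -65.90169445 175.        ] [628.19914555 -65.60777085 175.        ]
[ 758.34250902 -118.13981823  280.07895687]
[[13.4, -14.3], [16.6, -10.4], [18.7, -5.7], [19.6, -0.7], [19.1, 4.4], [17.3, 9.2], [14.3, 13.4], [10.4, 16.6], [5.7, 18.7], [0.7, 19.6], [-4.4, 19.1], [-9.2, 17.3]]
```

Emit:
move_arm(moves=[[[0.0325, 0.0131, 0, 0, 0, 0, -1], [0.0325, 0.0131, 0, 0, 0, 0, -1], [0.0325, 0.0131, 0, 0, 0, 0, -1], [0.0325, 0.0132, 0, 0, 0, 0, -1], [0, 0, 0.03, 0, 0, 0, -1], [0, 0, 0.035, 0, 0, 0, -1], [0, 0, 0.035, 0, 0, 0, -1], [0, 0, 0.028, 0, 0, 0, -1], [0, 0, 0.01, 0, 0, 0, -1], [0, 0, 0, 0, 0, 0, -1]]])

```text
clock: 18.37
position: [626.2, -66.1, 139.5]
ee_rot: [179.9, -0.3, -179.9]
ft_force: [-0.5, 0.9, 0.8]
width: 85.5
```

Emit:
move_arm(moves=[[[0, 0, 0, 0, 0, 0, 1], [0, 0, 0, 0, 0, 0, 1], [0, 0, 0, 0, 0, 0, 1], [0, 0, 0, 0, 0, 0, 1], [0, 0, 0, 0, 0, 0, 1], [0, 0, 0, 0, 0, 0, 1]]])

```text
clock: 18.87
position: [629.9, -66.7, 143.2]
ee_rot: [-180.0, 0.1, -179.9]
ft_force: [0.7, 0.3, 5.4]
width: 24.8
```

Emit:
move_arm(moves=[[[0.0135, -0.012, 0, 0, 0, 0, 1], [0.0166, -0.0104, 0, 0, 0, 0, 1], [0.0187, -0.0057, 0, 0, 0, 0, 1], [0.0196, -0.0007, 0, 0, 0, 0, 1], [0.0191, 0.0044, 0, 0, 0, 0, 1], [0.0173, 0.0092, 0, 0, 0, 0, 1], [0.0143, 0.0134, 0, 0, 0, 0, 1], [0.0104, 0.0166, 0, 0, 0, 0, 1], [0.0057, 0.0187, 0, 0, 0, 0, 1], [0.0007, 0.0196, 0, 0, 0, 0, 1], [-0.0044, 0.0191, 0, 0, 0, 0, 1], [-0.0092, 0.0173, 0, 0, 0, 0, 1]]])

```text
clock: 19.87
position: [506.8, 22.8, 142.9]
ee_rot: [-179.9, 0.1, -179.9]
ft_force: [1.1, -4.3, 2.3]
width: 24.8
```

Emit:
move_arm(moves=[[[0, 0, 0, 0, 0, 0, 1], [0, 0, 0, 0, 0, 0, 1]]])

```text
clock: 20.03
position: [507.6, 23.5, 143.1]
ee_rot: [180.0, 0.1, -179.8]
ft_force: [-1.0, 2.6, 8.7]
width: 24.8
```

Emit:
move_arm(moves=[[[0, 0, 0, 0, 0, 0, -1], [0, 0, 0, 0, 0, 0, -1], [0, 0, 0, 0, 0, 0, -1], [0, 0, 0, 0, 0, 0, -1], [0, 0, -0.033, 0, 0, 0, -1], [0, 0, -0.035, 0, 0, 0, -1], [0, 0, -0.035, 0, 0, 0, -1], [0, 0, -0.035, 0, 0, 0, -1], [-0.028, -0.029, 0, 0, 0, 0, -1], [-0.028, -0.029, 0, 0, 0, 0, -1], [-0.028, -0.029, 0, 0, 0, 0, -1], [-0.028, -0.029, 0, 0, 0, 0, -1]]])

```text
clock: 21.03
position: [619.4, -94.8, 279.7]
ee_rot: [-180.0, 0.0, -179.9]
ft_force: [0.4, 0.8, 0.2]
width: 85.5
```

Emit:
move_arm(moves=[[[0, -0.027, 0, 0, 0, 0, -1], [0, 0, 0, 0, 0, 0, -1], [0, 0, 0, 0, 0, 0, -1], [0, 0, 0, 0, 0, 0, -1]]])

```text
clock: 21.37
position: [618.1, -120.1, 279.1]
ee_rot: [180.0, -0.1, -180.0]
ft_force: [0.1, -0.4, 0.0]
width: 85.3
```

```bash
python3 look.py wrist wJ
```

```text
21.3667 [ 618.1 -120.1  279.1] [ 1.7995e+02 -6.0000e-02 -1.7998e+02] [ 0.1 -0.4  0. ] 85.3 [ 546.3 -120.6  422.7] [-16.41   0.    90.04]
```

Emit:
move_arm(moves=[[[-0.027, 0, 0, 0, 0, 0, -1], [-0.027, 0, 0, 0, 0, 0, -1], [-0.026, 0, 0, 0, 0, 0, -1], [0, 0, 0, 0, 0, 0, -1], [0, 0, 0, 0, 0, 0, -1], [0, 0, 0, 0, 0, 0, -1]]])

```text
clock: 21.92
position: [698.0, -118.9, 279.6]
ee_rot: [180.0, -0.0, -179.9]
ft_force: [-0.1, 0.0, -0.4]
width: 85.1
```

```bash
python3 look.py wrist wK
```

```text
21.9167 [ 698.  -118.9  279.6] [ 1.7999e+02 -4.0000e-02 -1.7985e+02] [-0.1  0.  -0.4] 85.1 [ 626.1 -119.6  423.2] [-1.643e+01  4.000e-02  9.016e+01]
```

Emit:
move_arm(moves=[[[-0.03, 0, 0, 0, 0, 0, -1], [-0.03, 0, 0, 0, 0, 0, -1], [0, 0, 0, 0, 0, 0, -1], [0, 0, 0, 0, 0, 0, -1], [0, 0, 0, 0, 0, 0, -1]]])

```text
clock: 22.38
position: [757.9, -119.9, 280.2]
ee_rot: [-180.0, -0.0, -179.9]
ft_force: [0.0, 0.2, 0.9]
width: 85.3
```

```bash
python3 look.py wrist wL; python3 - <<'E'
from h import *
import pickle
t=[pickle.load(open(f"pics/w{n}.pkl","rb"))[1][:,100:400] for n in "JKL"]
cv2.imwrite("pics/jkl.png",cv2.resize(np.hstack(t)[:,:,::-1],(800,341),interpolation=cv2.INTER_AREA))
E
```

```text
22.3833 [ 757.9 -119.9  280.2] [-1.7999e+02 -1.0000e-02 -1.7992e+02] [0.  0.2 0.9] 85.3 [ 685.9 -120.4  423.7] [-1.646e+01  6.000e-02  9.009e+01]
```

View pics/jkl.png

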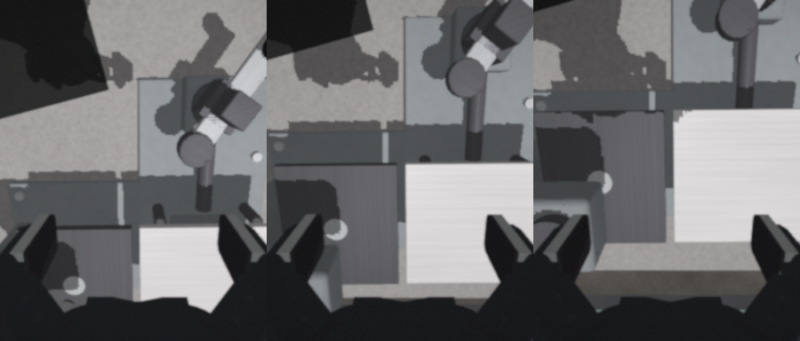

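```bash
cat > edge.py <<'E'
from hz import *
def edge(n,c0,c1,r0,r1,lo,hi,u=254,rev=False,last=True):
    """row where profile crosses (lo+hi)/2; scanning to last crossing upward (rev: downward)"""
    im=pickle.load(open(f"pics/{n}.pkl","rb"))[1]; g=cv2.cvtColor(im,cv2.COLOR_RGB2GRAY).astype(float)
    L=(lo+hi)/2; pts=[]
    for c in range(c0,c1):
        s=g[r0:r1,c]-L
        if rev: s=-s
        k=[i for i in range(len(s)-1) if s[i]<0<=s[i+1]]
        if k:
            i=k[-1]; pts.append((c,r0+i+s[i]/(s[i]-s[i+1])))
    pts=np.array(pts); f=np.polyfit(pts[:,0],pts[:,1],1); res=pts[:,1]-np.polyval(f,pts[:,0])
    ok=abs(res)<0.6; f=np.polyfit(pts[ok,0],pts[ok,1],1)
    return np.polyval(f,u),f[0],res[ok].std(),ok.sum()
E
python3 - <<'E'
from edge import *
for n in ("wJ","wK","wL"):
    g=cv2.cvtColor(pickle.load(open(f"pics/{n}.pkl","rb"))[1],cv2.COLOR_RGB2GRAY).astype(float)
    a={"wJ":(245,270),"wK":(175,195),"wL":(115,135)}[n]
    for c in (195,228,272,310): print(n,c,a[0],g[a[0]:a[1],c:c+8].mean(1).round(0).astype(int).tolist())
for n,a in [("wK",(310,325)),("wL",(262,280))]:
    g=cv2.cvtColor(pickle.load(open(f"pics/{n}.pkl","rb"))[1],cv2.COLOR_RGB2GRAY).astype(float)
    for c in (195,228,272,310): print(n,c,a[0],g[a[0]:a[1],c:c+8].mean(1).round(0).astype(int).tolist())
E
```

```text
wJ 195 245 [81, 81, 81, 82, 81, 81, 82, 77, 66, 52, 45, 44, 51, 70, 90, 98, 99, 99, 99, 99, 99, 99, 99, 99, 99]
wJ 228 245 [114, 111, 108, 107, 107, 107, 104, 94, 73, 54, 46, 47, 58, 78, 94, 100, 102, 102, 101, 102, 102, 101, 101, 102, 102]
wJ 272 245 [53, 60, 68, 75, 79, 81, 84, 94, 103, 109, 121, 162, 202, 219, 222, 222, 221, 221, 223, 224, 224, 222, 221, 221, 221]
wJ 310 245 [72, 72, 72, 72, 72, 74, 82, 96, 105, 112, 138, 181, 211, 221, 222, 221, 220, 220, 220, 221, 220, 219, 217, 217, 218]
wK 195 175 [79, 79, 79, 79, 80, 80, 78, 74, 63, 51, 54, 75, 93, 99, 100, 100, 100, 100, 100, 100]
wK 228 175 [134, 133, 133, 133, 133, 133, 131, 120, 89, 58, 59, 81, 96, 102, 102, 103, 102, 102, 102, 103]
wK 272 175 [61, 52, 47, 45, 44, 45, 52, 73, 102, 144, 189, 215, 222, 223, 223, 222, 221, 223, 225, 226]
wK 310 175 [79, 80, 79, 79, 80, 80, 86, 96, 114, 159, 201, 218, 221, 221, 221, 220, 219, 220, 221, 221]
wL 195 115 [79, 79, 78, 78, 78, 78, 78, 77, 72, 61, 52, 51, 60, 72, 83, 93, 97, 99, 99, 99]
wL 228 115 [132, 132, 132, 131, 132, 131, 130, 125, 108, 78, 55, 52, 68, 89, 98, 101, 101, 100, 
[... 234 characters left out ...]
92, 91, 91, 91, 91, 90, 91, 92, 102, 126, 146, 154, 155, 155]
wK 228 310 [93, 93, 93, 92, 92, 92, 92, 92, 95, 112, 137, 150, 154, 155, 154]
wK 272 310 [211, 210, 211, 212, 213, 212, 211, 205, 189, 170, 159, 155, 154, 153, 154]
wK 310 310 [213, 212, 212, 212, 212, 212, 211, 202, 182, 164, 157, 156, 156, 156, 155]
wL 195 262 [94, 94, 94, 94, 94, 94, 94, 94, 94, 94, 98, 117, 143, 154, 157, 157, 157, 156]
wL 228 262 [96, 96, 96, 96, 96, 96, 96, 95, 95, 96, 102, 122, 144, 154, 156, 158, 158, 157]
wL 272 262 [216, 216, 216, 216, 218, 218, 218, 217, 216, 208, 187, 166, 158, 156, 155, 155, 155, 156]
wL 310 262 [217, 218, 217, 217, 217, 217, 217, 217, 216, 207, 184, 164, 158, 158, 158, 158, 158, 157]
```

```bash
python3 - <<'E'
from edge import *
P={n:pickle.load(open(f"pics/{n}.pkl","rb"))[0] for n in ("wJ","wK","wL")}
b,l,bb,lb={}, {}, {}, {}
for n,a in [("wJ",(250,268)),("wK",(178,192)),("wL",(117,133))]:
    b[n]=edge(n,190,242,*a,44,101); l[n]=edge(n,262,335,*a,106,221)
for n,a in [("wK",(310,324)),("wL",(264,279))]:
    bb[n]=edge(n,190,242,*a,95,156); lb[n]=edge(n,262,335,*a,156,217,rev=True)
for d in (b,l,bb,lb): print({k:np.round(v,2).tolist() for k,v in d.items()})
for x,y in [("wJ","wK"),("wJ","wL")]:
    zl,zb=tz(P[x],l[x][0],P[y],l[y][0]),tz(P[x],b[x][0],P[y],b[y][0]); print("stereo",x,y,zl,zb,zb-zl,onz(P[x],254,l[x][0],zl)[0],onz(P[x],254,b[x][0],zb)[0])
for y in ("wK","wL"):
    zl,zb=tl(P[y],l[y][0],lb[y][0]),tl(P[y],b[y][0],bb[y][0]); print("len",y,zl,zb,zb-zl)
zl,zb=tz(P["wK"],lb["wK"][0],P["wL"],lb["wL"][0]),tz(P["wK"],bb["wK"][0],P["wL"],bb["wL"][0]);print("back",zl,zb,zb-zl)
E
```

```text
{'wJ': [257.39, -0.01, 0.06, 52.0], 'wK': [185.4, -0.01, 0.05, 52.0], 'wL': [124.61, -0.05, 0.25, 9.0]}
{'wJ': [256.25, -0.01, 0.03, 73.0], 'wK': [184.6, -0.01, 0.02, 73.0], 'wL': [125.46, -0.04, 0.34, 36.0]}
{'wK': [319.22, -0.01, 0.1, 52.0], 'wL': [273.02, -0.01, 0.06, 52.0]}
{'wK': [318.39, -0.01, 0.07, 73.0], 'wL': [272.18, -0.01, 0.06, 73.0]}
stereo wJ wK 125.23584367389282 127.22055279123339 1.9847091173405715 708.7520736589862 709.0298775478698
stereo wJ wL 121.93329160573646 126.5768806881857 4.643589082449239 710.5561960192155 709.3844708838545
len wK 125.52889948697107 126.11788846880042 0.5889889818293454
len wL 122.4741728656769 125.9249129379025 3.4507400722255994
back 125.68299054567083 126.22532372806475 0.5423331823939179
```

```bash
cat > ls.py <<'E'
from edge import *
from scipy.optimize import least_squares
# obs: list of (pose, 'f'/'b', row_lift,row_bed)
def solve(P,obs,Lb=160):
    def row(p,x,z):
        # row at column 254: find y
        from scipy.optimize import brentq
        y=brentq(lambda y:proj(p,[x,y,z])[0]-254,-300,100); return proj(p,[x,y,z])[1]
    def f(q):
        zl,xl,zb,xb=q[:4]; dx=dict(zip(P,[0]+list(q[4:])))
        r=[]
        for n,e,rl,rb in obs:
            p=dict(P[n]);p["xyz"]=p["xyz"]+np.array([dx[n],0,0])
            r+=[row(p,xl+(160 if e=='b' else 0),zl)-rl,row(p,xb+(Lb if e=='b' else 0),zb)-rb]
        return r
    s=least_squares(f,[120,709,125,709]+[0]*(len(P)-1)); return s.x,s.fun
E
python3 - <<'E'
from ls import *
P={n:pickle.load(open(f"pics/{n}.pkl","rb"))[0] for n in ("wJ","wK","wL")}
obs=[("wJ","f",256.25,257.39),("wK","f",184.6,185.4),("wK","b",318.39,319.22),("wL","b",272.18,273.02)]
x,r=solve(P,obs);print(x.round(2),"diff",x[2]-x[0],r.round(2))
P={n:pickle.load(open(f"pics/{n}.pkl","rb"))[0] for n in ("wH","wI")}
x,r=solve(P,[("wH","f",235.3,239.55),("wI","f",122.55,123.7),("wI","b",268.75,273.1)]);print(x.round(2),"diff",x[2]-x[0],r.round(2))
E
```

```text
[1.2551e+02 7.0874e+02 1.2614e+02 7.0948e+02 1.0000e-01 1.3000e-01] diff 0.6319691245080747 [ 0.12 -0.12 -0.04  0.04 -0.04  0.04 -0.03  0.03]
[1.1797e+02 7.0866e+02 1.2662e+02 7.0917e+02 2.5000e-01] diff 8.651669350559175 [ 0.16 -0.16 -0.03  0.03 -0.13  0.13]
```

Emit:
move_arm(moves=[[[0.03, 0, 0, 0, 0, 0, -1], [0.03, 0, 0, 0, 0, 0, -1], [0.03, 0, 0, 0, 0, 0, -1], [0.028, 0, 0.02, 0, 0, 0, -1], [0, 0, 0.03, 0, -0.116, 0, -1], [0, 0, 0, 0, -0.116, 0, -1], [0, 0, 0, 0, -0.116, 0, -1], [0, 0, 0, 0, -0.116, 0, -1], [0, 0, 0, 0, -0.116, 0, -1], [0, 0, 0, 0, -0.116, 0, -1], [0, 0, 0, 0, 0, 0, -1], [0, 0, 0, 0, 0, 0, -1]]])

```text
clock: 23.43
position: [638.1, -119.8, 228.7]
ee_rot: [179.9, 39.7, 179.9]
ft_force: [1.2, 0.4, 0.9]
width: 85.5
```

Emit:
move_arm(moves=[[[0, 0, 0, 0, 0, 0, -1], [0, 0, 0, 0, 0, 0, -1], [0, 0, 0, 0, 0, 0, -1]]])

```text
clock: 23.68
position: [642.7, -120.8, 232.5]
ee_rot: [-179.9, 40.0, -179.8]
ft_force: [-0.9, 0.7, 0.9]
width: 85.7
```

```bash
python3 look.py wrist wM
```

```text
23.6833 [ 642.7 -120.8  232.5] [-179.86   40.01 -179.8 ] [-0.9  0.7  0.9] 85.7 [ 495.9 -121.4  296.4] [-56.48   0.16  90.12]
```

View pics/wM.png

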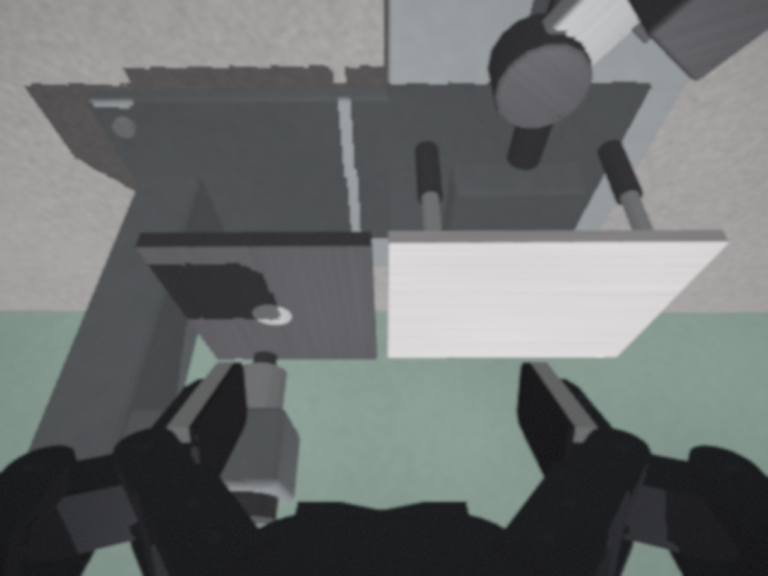

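```bash
python3 - <<'E'
from ls import *
g=cv2.cvtColor(pickle.load(open("pics/wM.pkl","rb"))[1],cv2.COLOR_RGB2GRAY).astype(float)
for c in (195,225,270,310): print(c,g[150:170,c:c+8].mean(1).round(0).astype(int).tolist(),g[230:246,c:c+8].mean(1).round(0).astype(int).tolist())
bf=edge("wM",182,242,155,170,44,101); lf=edge("wM",264,380,155,170,112,221)
lb=edge("wM",264,380,230,246,150,217,rev=True)
print(bf,lf,lb)
E
```

```text
195 [81, 81, 80, 77, 68, 59, 53, 53, 53, 52, 52, 53, 54, 64, 81, 93, 98, 98, 98, 98] [99, 99, 98, 98, 98, 98, 98, 98, 104, 122, 141, 150, 151, 152, 151, 151]
225 [81, 81, 80, 76, 66, 56, 53, 52, 52, 52, 52, 53, 55, 66, 82, 93, 97, 98, 98, 98] [98, 98, 98, 98, 98, 98, 98, 98, 104, 121, 139, 148, 149, 150, 150, 150]
270 [85, 85, 87, 100, 119, 127, 128, 129, 129, 129, 134, 159, 192, 211, 217, 217, 216, 217, 218, 219] [216, 217, 217, 217, 218, 218, 217, 209, 187, 162, 152, 150, 149, 149, 149, 148]
310 [82, 82, 85, 99, 117, 124, 125, 126, 127, 128, 134, 162, 195, 211, 215, 215, 214, 215, 216, 216] [218, 219, 219, 219, 219, 220, 218, 208, 181, 155, 147, 147, 148, 148, 147, 147]
(np.float64(163.29523657210396), np.float64(-0.004025063685847199), np.float64(0.04738693204609134), np.int64(60)) (np.float64(161.38350618859587), np.float64(-0.00554533946582628), np.float64(0.07319051746657732), np.int64(116)) (np.float64(238.14122584602123), np.float64(-0.0028932682071135954), np.float64(0.09101589518504184), np.int64(116))
```

```bash
python3 - <<'E'
from ls import *
bf=edge("wM",182,242,155,170,53,98)[0]; lf=edge("wM",264,380,155,170,128,217)[0]
lb=edge("wM",264,380,230,246,149,217,rev=True)[0]; bb=edge("wM",195,242,232,246,98,150)[0]
print(bf,lf,bb,lb)
P={n:pickle.load(open(f"pics/{n}.pkl","rb"))[0] for n in ("wM","wJ","wK","wL")}
M=[("wM","f",lf,bf),("wM","b",lb,bb)]
o2=[("wJ","f",256.25,257.39),("wK","f",184.6,185.4),("wK","b",318.39,319.22),("wL","b",272.18,273.02)]
x,r=solve({"wM":P["wM"]},M);print(x.round(2),"diff",x[2]-x[0],r.round(2))
x,r=solve(P,M+o2);print(x.round(2),"diff",x[2]-x[0],r.round(2))
E
```

```text
163.47383580603864 161.5597849132225 239.1965890458947 238.1606307172011
[126.76 707.28 127.35 709.23] diff 0.5883516283113437 [-0.  0.  0.  0.]
[1.2560e+02 7.0906e+02 1.2712e+02 7.0940e+02 4.2000e-01 4.8000e-01
 5.8000e-01] diff 1.5206286462081238 [ 0.24 -0.08 -0.24 -0.11  0.08 -0.08 -0.07 -0.14 -0.03  0.3  -0.09  0.09]
```

Emit:
move_arm(moves=[[[0.025, 0, 0.0147, 0, 0, 0, -1], [0.0255, 0, 0.0146, 0, 0, 0, -1], [0, 0, 0, 0, -0.1, 0, -1], [0, 0, 0, 0, -0.1, 0, -1], [0, 0, 0, 0, -0.1, 0, -1], [0, 0, 0, 0, 0, 0, -1], [0, 0, 0, 0, 0, 0, -1], [0, 0, 0, 0, 0, 0, -1]]])

```text
clock: 24.4
position: [625.2, -90.6, 213.1]
ee_rot: [-178.7, 52.0, 178.3]
ft_force: [0.4, -0.4, -0.2]
width: 85.1
```

```bash
python3 look.py wrist wN; python3 -c "
from workcell import *;print(get_obs()['q'].round(1))"
```

```text
24.4 [625.2 -90.6 213.1] [-178.75   52.01  178.33] [ 0.4 -0.4 -0.2] 85.1 [468.7 -83.3 245. ] [-68.49   0.82  87.35]
[ -24.1  -14.8  131.3   51.4   21.  -153.5]
```

View pics/wN.png

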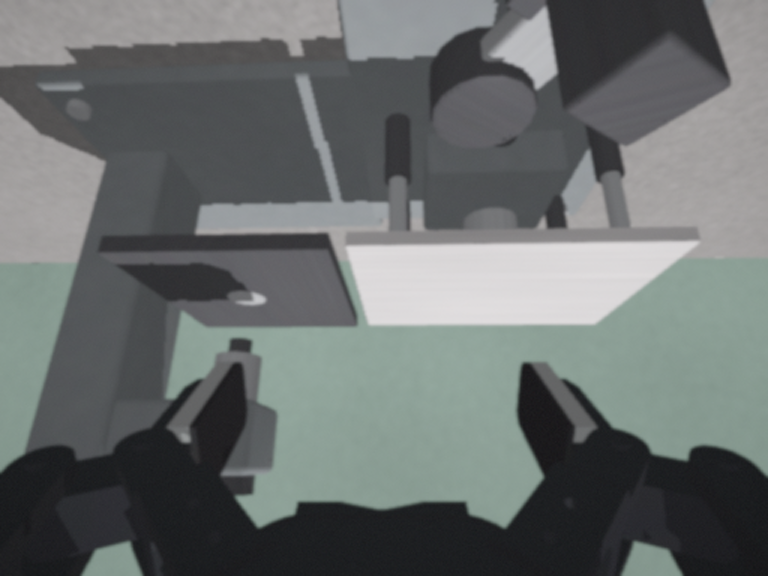

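```bash
python3 - <<'E'
from ls import *
import ls
g=cv2.cvtColor(pickle.load(open("pics/wN.pkl","rb"))[1],cv2.COLOR_RGB2GRAY).astype(float)
for c in (150,195,245,300,360): print(c,g[152:172,c:c+6].mean(1).round(0).astype(int).tolist(),g[208:226,c:c+6].mean(1).round(0).astype(int).tolist())
U=228
bf=edge("wN",170,215,158,172,53,98,u=U); lf=edge("wN",240,440,152,172,128,217,u=U)
print(bf,lf)
lb=edge("wN",250,390,208,226,149,217,rev=True,u=U); bb=edge("wN",150,230,208,226,98,150,u=U)
print(lb,bb)
E
```

```text
150 [161, 166, 162, 141, 102, 66, 55, 54, 55, 55, 54, 54, 54, 56, 66, 83, 94, 98, 99, 98] [98, 98, 99, 99, 100, 99, 100, 100, 102, 115, 137, 152, 156, 157, 157, 156, 152, 140]
195 [166, 167, 156, 120, 76, 58, 55, 56, 55, 55, 56, 55, 56, 63, 78, 93, 99, 99, 100, 100] [102, 101, 101, 101, 101, 101, 100, 100, 104, 121, 145, 157, 160, 160, 160, 160, 160, 160]
245 [165, 161, 150, 139, 135, 135, 134, 134, 134, 136, 149, 179, 206, 217, 218, 218, 220, 220, 218, 218] [219, 219, 218, 217, 217, 216, 215, 208, 192, 172, 160, 158, 157, 157, 158, 157, 158, 157]
300 [96, 115, 128, 131, 130, 132, 133, 134, 135, 142, 167, 198, 213, 217, 217, 217, 217, 216, 215, 215] [221, 220, 220, 221, 221, 221, 221, 213, 192, 170, 159, 158, 158, 158, 158, 158, 158, 158]
360 [135, 134, 133, 133, 134, 134, 136, 138, 142, 162, 193, 212, 219, 220, 219, 218, 217, 216, 217, 217] [220, 219, 218, 219, 219, 220, 219, 209, 184, 159, 153, 152, 152, 152, 152, 153, 152, 152]
(np.float64(165.49398319521094), np.float64(-0.011032993799348611), np.float64(0.07465475610627197), np.int64(45)) (np.float64(163.18336026714073), np.float64(-0.01394052924843305), np.float64(0.0739176353564515), np.int64(200))
(np.float64(216.82154151554275), np.float64(-0.005261179278451829), np.float64(0.06315740643600225), np.int64(140)) (np.float64(217.06541210942675), np.float64(-0.004890232819695648), np.float64(0.06509887919879), np.int64(80))
```

```bash
cat > all.py <<'E'
from ls import *
import ls
def ed(n,c0,c1,r0,r1,u,lin,lo,hi,down):
    t=lambda v:((v/255)**2.2 if lin else v/255.)
    im=pickle.load(open(f"pics/{n}.pkl","rb"))[1]; g=t(cv2.cvtColor(im,cv2.COLOR_RGB2GRAY).astype(float))
    L=(t(lo)+t(hi))/2; pts=[]
    for c in range(c0,c1):
        s=(g[r0:r1,c]-L)*(-1 if down else 1)
        k=[i for i in range(len(s)-1) if s[i]<0<=s[i+1]]
        if k: i=k[-1]; pts.append((c,r0+i+s[i]/(s[i]-s[i+1])))
    pts=np.array(pts); f=np.polyfit(pts[:,0],pts[:,1],1); res=pts[:,1]-np.polyval(f,pts[:,0])
    ok=abs(res)<.5; return np.polyval(np.polyfit(pts[ok,0],pts[ok,1],1),u)
E
cat > fit.py <<'E'
from all import *
# view: u, lift front, bed front, lift back, bed back : (c0,c1,r0,r1,lo,hi,down)
V={"wJ":(254,[(264,335,250,268,109,221,0),(190,242,250,268,44,101,0),None,None]),
"wK":(254,[(264,335,178,192,106,221,0),(190,242,178,192,44,101,0),(264,335,310,324,155,212,1),(190,242,310,324,92,155,0)]),
"wL":(254,[None,None,(264,335,264,279,156,217,1),(190,242,264,279,95,156,0)]),
"wM":(254,[(264,380,155,170,128,217,0),(182,242,155,170,53,98,0),(264,380,230,246,149,217,1),(195,242,232,246,98,150,0)]),
"wN":(228,[(240,440,152,172,133,217,0),(170,215,158,172,55,98,0),(250,390,208,226,157,220,1),(150,230,208,226,101,158,0)])}
def run(V,lin,Lb=160,fixs=False):
    P={n:pickle.load(open(f"pics/{n}.pkl","rb"))[0] for n in V}
    O=[]
    for n,(u,L) in V.items():
        for k,a in enumerate(L):
            if a: O.append((n,u,k,ed(n,*a[:4],u,lin,*a[4:])))
    def row(p,x,z,u):
        y=brentq(lambda y:proj(p,[x,y,z])[0]-u,-320,120); return proj(p,[x,y,z])[1]
    names=list(V)
    def f(q):
        zl,xl,zb,xb=q[:4]; r=[]
        for n,u,k,v in O:
            i=names.index(n); p=dict(P[n]); p["xyz"]=p["xyz"]+np.array([q[4+3*i],0,q[5+3*i]]); p["attitude"]=p["attitude"]+np.array([q[6+3*i],0,0])
            x=(xl,xb,xl+160,xb+Lb)[k]; z=(zl,zb,zl,zb)[k]; r.append((row(p,x,z,u)-v)/.1)
        return np.r_[r,np.array(q[4::3])/1.,np.array(q[5::3])/1.,np.array(q[6::3])/.1]
    s=least_squares(f,[125,709,126,709]+[0]*3*len(names)); C=np.linalg.inv(s.jac.T@s.jac)
    sd=np.sqrt(C[0,0]+C[2,2]-2*C[0,2])
    m=len(O); print("lin",lin,"zl %.2f zb %.2f diff %.2f sd %.2f  xoff %.2f"%(s.x[0],s.x[2],s.x[2]-s.x[0],sd,s.x[3]-s.x[1]),"chi2 %.1f"%(s.fun**2).sum(),(s.fun[:m]*.1).round(2))
if __name__=="__main__":
    for lin in (0,1):
        run(V,lin)
        for n in ("wM","wN"): run({k:v for k,v in V.items() if k!=n},lin)
        run({k:v for k,v in V.items() if k in("wM","wN")},lin)
E
python3 fit.py
```

```text
lin 0 zl 125.70 zb 127.30 diff 1.61 sd 0.12  xoff 0.26 chi2 48.9 [ 0.07 -0.07  0.05 -0.06 -0.26  0.28 -0.09  0.09  0.15 -0.15 -0.09  0.08
  0.26 -0.23 -0.26  0.22]
lin 0 zl 125.52 zb 127.09 diff 1.57 sd 0.14  xoff 0.24 chi2 42.4 [ 0.09 -0.09  0.07 -0.08 -0.24  0.25 -0.07  0.07  0.29 -0.26 -0.25  0.2 ]
lin 0 zl 125.57 zb 127.06 diff 1.49 sd 0.19  xoff 0.30 chi2 23.3 [ 0.08 -0.08  0.05 -0.06 -0.24  0.25 -0.07  0.07  0.19 -0.18 -0.06  0.04]
lin 0 zl 126.73 zb 127.60 diff 0.87 sd 0.27  xoff 1.83 chi2 17.4 [-0.09  0.08 -0.07  0.09  0.23 -0.22 -0.15  0.13]
lin 1 zl 125.31 zb 127.09 diff 1.78 sd 0.12  xoff 0.33 chi2 23.5 [ 0.04 -0.04  0.02 -0.03 -0.2   0.22  0.   -0.    0.07 -0.07 -0.01  0.
  0.17 -0.15 -0.19  0.16]
lin 1 zl 125.13 zb 126.86 diff 1.73 sd 0.14  xoff 0.34 chi2 22.0 [ 0.05 -0.05  0.02 -0.04 -0.19  0.2   0.02 -0.01  0.2  -0.18 -0.18  0.15]
lin 1 zl 125.08 zb 126.83 diff 1.74 sd 0.19  xoff 0.33 chi2 11.0 [ 0.05 -0.05  0.03 -0.04 -0.2   0.21  0.01 -0.01  0.09 -0.08 -0.   -0.01]
lin 1 zl 126.25 zb 127.61 diff 1.36 sd 0.27  xoff 1.24 chi2 8.5 [-0.07  0.06 -0.    0.01  0.15 -0.14 -0.13  0.12]
```

Emit:
move_arm(moves=[[[0, 0, 0, 0, 0.1, 0, -1], [0, 0, 0, 0, 0.1135, 0, -1], [0, 0, 0, 0, 0.1135, 0, -1], [0, 0, 0, 0, 0.1135, 0, -1], [0, 0, 0, 0, 0.1135, 0, -1], [0, 0, 0, 0, 0.1135, 0, -1], [0, 0, 0, 0, 0.1135, 0, -1], [0, 0, 0, 0, 0.1265, 0, -1]]])

```text
out of range: a turn must lie within [-0.125, 0.125]
```

Emit:
move_arm(moves=[[[0, 0, 0, 0, 0.11, 0, -1], [0, 0, 0, 0, 0.1135, 0, -1], [0, 0, 0, 0, 0.1135, 0, -1], [0, 0, 0, 0, 0.1135, 0, -1], [0, 0, 0, 0, 0.1135, 0, -1], [0, 0, 0, 0, 0.1135, 0, -1], [0, 0, 0, 0, 0.1135, 0, -1], [0, 0, 0, 0, 0.1165, 0, -1], [0, 0, 0, 0, 0, 0, -1], [0, 0, 0, 0, 0, 0, -1], [0, 0, 0, 0, 0, 0, -1]]])

```text
clock: 25.37
position: [626.1, -86.0, 211.3]
ee_rot: [-179.8, 5.2, 178.0]
ft_force: [-0.3, -0.4, 0.1]
width: 85.1
```

```bash
python3 - <<'E'
from h import *
o=get_obs();print(o["q"].round(1),o["position"].round(1),o["ee_rot"].round(2))
Rm=R.from_euler("xyz",o["ee_rot"],degrees=True)
t=R.from_euler("xyz",[180,0,180],degrees=True)
print("rotvec to fix",(Rm.inv()*t).as_rotvec().round(4)); print("knob delta tool",(t.inv().apply(np.array([507.6,23.5,205])-o["position"])/1000).round(4))
k=144.5; t=np.radians(k-180-np.arange(0,37,12));P=75*np.c_[np.cos(t),-np.sin(t)];print(np.diff(P,axis=0).round(1).tolist())
E
```

```text
[ -15.5   10.4   92.4    1.1   72.2 -103.8] [626.1 -86.  211.3] [-179.79    5.16  178.03]
rotvec to fix [-0.0052  0.09   -0.0346]
knob delta tool [0.1185 0.1095 0.0063]
[[-10.4, 11.7], [-12.6, 9.3], [-14.3, 6.5]]
```

Emit:
move_arm(moves=[[[0, 0, 0, -0.005, 0.09, -0.035, -1], [0.029, 0.027, 0, 0, 0, 0, -1], [0.03, 0.0275, 0, 0, 0, 0, -1], [0.03, 0.0275, 0, 0, 0, 0, -1], [0.0295, 0.0275, 0, 0, 0, 0, -1], [0, 0, 0, 0, 0, 0, -1], [0, 0, 0, 0, 0, 0, -1]]])

```text
clock: 25.95
position: [505.6, 24.9, 212.7]
ee_rot: [-180.0, 0.1, -179.8]
ft_force: [-0.1, -0.8, 0.1]
width: 85.5
```

```bash
python3 look.py wrist wO; python3 look.py wrist wO;python3 - <<'E'
from h import *
o=get_obs();print(o["q"].round(1))
Rm=R.from_euler("xyz",o["ee_rot"],degrees=True)
t=R.from_euler("xyz",[180,0,180],degrees=True)
print("rotvec to fix",(Rm.inv()*t).as_rotvec().round(4)); print("knob delta tool",(t.inv().apply(np.array([507.6,23.5,143])-o["position"])/1000).round(4))
E
```

```text
25.95 [505.6  24.9 212.7] [-1.7998e+02  1.3000e-01 -1.7984e+02] [-0.1 -0.8  0.1] 85.5 [433.3  24.3 356. ] [-1.660e+01  7.000e-02  9.017e+01]
26.0 [506.9  24.  213.3] [-179.95    0.19 -179.91] [-0.1  0.1  0.2] 85.5 [434.5  23.6 356.5] [-16.66   0.1   90.11]
[ -6.2  -2.9 105.9  -0.   76.7 -96.3]
rotvec to fix [-0.0009  0.0034  0.0007]
knob delta tool [0.0001 0.0001 0.0705]
```

View pics/wO.png

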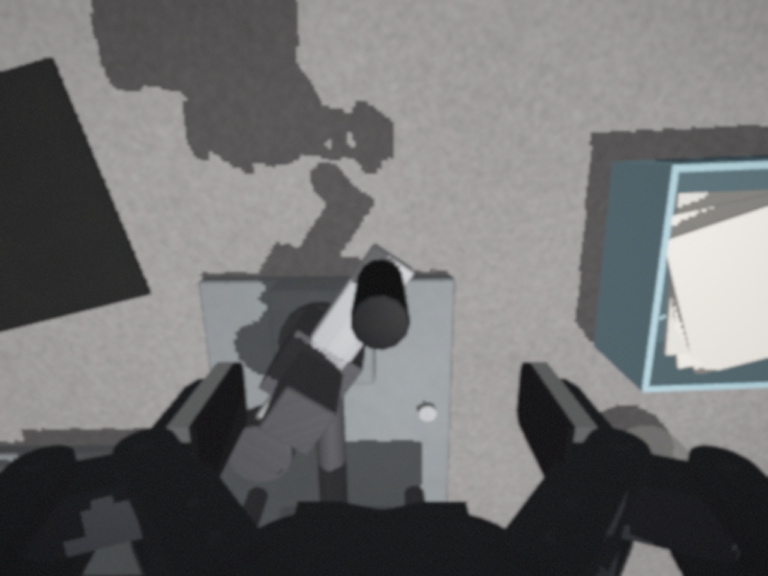

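Emit:
move_arm(moves=[[[0, 0, 0.03, 0, 0, 0, -1], [0, 0, 0.03, 0, 0, 0, -1], [0, 0, 0.01, 0, 0, 0, -1], [0, 0, 0, 0, 0, 0, -1], [0, 0, 0, 0, 0, 0, 1], [0, 0, 0, 0, 0, 0, 1], [0, 0, 0, 0, 0, 0, 1], [0, 0, 0, 0, 0, 0, 1], [0, 0, 0, 0, 0, 0, 1], [0, 0, 0, 0, 0, 0, 1], [0, 0, 0, 0, 0, 0, 1]]])

```text
clock: 26.97
position: [508.4, 23.6, 143.7]
ee_rot: [-180.0, 0.1, -179.9]
ft_force: [-1.9, -1.0, 5.9]
width: 25.2
```

Emit:
move_arm(moves=[[[-0.0048, 0.0062, 0, 0, 0, 0, 1], [-0.0056, 0.0055, 0, 0, 0, 0, 1], [-0.006, 0.005, 0, 0, 0, 0, 1], [-0.0066, 0.0043, 0, 0, 0, 0, 1], [-0.007, 0.0036, 0, 0, 0, 0, 1], [-0.0073, 0.0029, 0, 0, 0, 0, 1], [0, 0, 0, 0, 0, 0, 1], [0, 0, 0, 0, 0, 0, 1], [0, 0, 0, 0, 0, 0, 1]]])

```text
clock: 27.72
position: [546.3, 52.2, 143.8]
ee_rot: [179.9, 0.2, -179.9]
ft_force: [1.0, 2.5, 5.5]
width: 24.8
```

Emit:
move_arm(moves=[[[0, 0, 0, 0, 0, 0, -1], [0, 0, 0, 0, 0, 0, -1], [0, 0, 0, 0, 0, 0, -1], [0, 0, 0, 0, 0, 0, -1], [0, 0, -0.033, 0, 0, 0, -1], [0, 0, -0.035, 0, 0, 0, -1], [0, 0, -0.035, 0, 0, 0, -1], [0, 0, -0.033, 0, 0, 0, -1], [-0.0123, -0.0287, 0, 0, 0, 0, -1], [-0.0123, -0.0287, 0, 0, 0, 0, -1], [-0.0123, -0.0287, 0, 0, 0, 0, -1], [-0.0123, -0.0287, 0, 0, 0, 0, -1]]])

```text
clock: 28.72
position: [594.7, -64.6, 278.7]
ee_rot: [-180.0, 0.0, -179.9]
ft_force: [-0.1, -0.5, -0.4]
width: 85.3
```

Emit:
move_arm(moves=[[[-0.0123, -0.0287, 0, 0, 0, 0, -1], [-0.0123, -0.0287, 0, 0, 0, 0, -1], [0, 0, 0, 0, 0, 0, -1], [0, 0, 0, 0, 0, 0, -1], [0, 0, 0, 0, 0, 0, -1], [0, 0, 0, 0, 0, 0, -1]]])

```text
clock: 29.22
position: [618.6, -119.8, 278.3]
ee_rot: [180.0, -0.0, -179.9]
ft_force: [0.1, 0.6, -0.0]
width: 85.6
```

```bash
python3 look.py wrist wJ2
```

```text
29.2167 [ 618.6 -119.8  278.3] [ 1.8000e+02 -4.0000e-02 -1.7991e+02] [ 0.1  0.6 -0. ] 85.6 [ 546.7 -120.4  421.9] [-1.643e+01  4.000e-02  9.010e+01]
```

Emit:
move_arm(moves=[[[-0.026, 0, 0, 0, 0, 0, -1], [-0.026, 0, 0, 0, 0, 0, -1], [-0.026, 0, 0, 0, 0, 0, -1], [0, 0, 0, 0, 0, 0, -1], [0, 0, 0, 0, 0, 0, -1], [0, 0, 0, 0, 0, 0, -1], [0, 0, 0, 0, 0, 0, -1]]])

```text
clock: 29.85
position: [696.3, -120.2, 279.1]
ee_rot: [-180.0, -0.0, -179.9]
ft_force: [-0.9, 0.0, -0.7]
width: 85.3
```

```bash
python3 look.py wrist wK2
```

```text
29.85 [ 696.3 -120.2  279.1] [-179.97   -0.   -179.92] [-0.9  0.  -0.7] 85.3 [ 624.3 -120.6  422.6] [-1.646e+01  8.000e-02  9.009e+01]
```

Emit:
move_arm(moves=[[[0.029, 0, 0, 0, 0, 0, -1], [0.029, 0, 0.01, 0, 0, 0, -1], [0, 0, 0.03, 0, -0.116, 0, -1], [0, 0, 0, 0, -0.116, 0, -1], [0, 0, 0, 0, -0.116, 0, -1], [0, 0, 0, 0, -0.116, 0, -1], [0, 0, 0, 0, -0.116, 0, -1], [0, 0, 0, 0, -0.116, 0, -1], [0, 0, 0, 0, 0, 0, -1], [0, 0, 0, 0, 0, 0, -1], [0, 0, 0, 0, 0, 0, -1], [0, 0, 0, 0, 0, 0, -1]]])

```text
clock: 30.9
position: [641.1, -121.7, 242.1]
ee_rot: [-179.8, 40.0, -179.8]
ft_force: [0.1, -0.5, -0.1]
width: 85.4
```

```bash
python3 look.py wrist wM2; python3 - <<'E'
from h import *
import pickle
t=[pickle.load(open(f"pics/w{n}.pkl","rb"))[1][:,100:400] for n in ("J2","K2","M2")]
cv2.imwrite("pics/jkm2.png",cv2.resize(np.hstack(t)[:,:,::-1],(800,341),interpolation=cv2.INTER_AREA))
for n,a,b in (("wJ2",245,262),("wK2",174,190),("wK2",310,326),("wM2",150,170),("wM2",230,246)):
    g=cv2.cvtColor(pickle.load(open(f"pics/{n}.pkl","rb"))[1],cv2.COLOR_RGB2GRAY)
    for c in (195,228,272,310): print(n,c,a,g[a:b,c:c+8].mean(1).round(0).astype(int).tolist())
E
```

```text
30.9 [ 641.1 -121.7  242.1] [-179.8    40.01 -179.81] [ 0.1 -0.5 -0.1] 85.4 [ 494.3 -122.1  305.9] [-56.48   0.21  90.08]
wJ2 195 245 [81, 80, 82, 81, 82, 81, 81, 76, 63, 50, 44, 46, 56, 76, 93, 99, 99]
wJ2 228 245 [117, 116, 116, 116, 117, 113, 104, 90, 69, 50, 45, 47, 61, 83, 96, 100, 101]
wJ2 272 245 [53, 60, 68, 76, 80, 81, 83, 89, 100, 107, 114, 138, 181, 212, 222, 222, 222]
wJ2 310 245 [72, 72, 72, 72, 72, 74, 77, 87, 100, 107, 115, 148, 190, 213, 220, 220, 220]
wK2 195 174 [79, 80, 79, 80, 80, 80, 80, 80, 80, 79, 73, 59, 48, 56, 77, 92]
wK2 228 174 [125, 125, 125, 125, 125, 125, 124, 124, 124, 118, 101, 72, 53, 64, 87, 99]
wK2 272 174 [81, 77, 68, 58, 53, 49, 47, 47, 48, 54, 74, 102, 139, 185, 215, 224]
wK2 310 174 [79, 80, 79, 80, 80, 80, 80, 80, 81, 85, 94, 111, 153, 197, 217, 222]
wK2 195 310 [93, 93, 93, 93, 92, 92, 92, 92, 92, 92, 96, 116, 143, 155, 156, 156]
wK2 228 310 [93, 93, 93, 93, 92, 92, 92, 92, 92, 92, 100, 121, 144, 153, 155, 155]
wK2 272 310 [210, 211, 212, 211, 211, 212, 212, 212, 212, 212, 203, 181, 161, 155, 154, 154]
wK2 310 310 [212, 213, 213, 213, 212, 213, 213, 213, 212, 208, 195, 175, 161, 157, 158, 156]
wM2 195 150 [53, 52, 53, 53, 53, 56, 69, 86, 95, 98, 98, 99, 99, 99, 99, 99, 99, 99, 99, 99]
wM2 228 150 [52, 52, 52, 52, 53, 58, 72, 87, 96, 97, 98, 98, 98, 98, 98, 98, 98, 99, 99, 98]
wM2 272 150 [127, 128, 128, 128, 132, 154, 190, 211, 217, 217, 216, 216, 218, 219, 218, 217, 217, 217, 217, 216]
wM2 310 150 [125, 126, 127, 128, 132, 156, 190, 209, 215, 216, 215, 215, 216, 217, 215, 214, 214, 214, 214, 213]
wM2 195 230 [98, 98, 105, 124, 142, 150, 152, 152, 152, 152, 152, 151, 151, 151, 151, 151]
wM2 228 230 [98, 99, 107, 124, 140, 147, 148, 149, 150, 149, 150, 150, 150, 150, 150, 149]
wM2 272 230 [218, 217, 209, 187, 163, 152, 150, 149, 149, 150, 149, 149, 148, 148, 148, 149]
wM2 310 230 [219, 218, 208, 179, 153, 147, 147, 147, 147, 147, 148, 148, 148, 147, 147, 147]
```

View pics/jkm2.png

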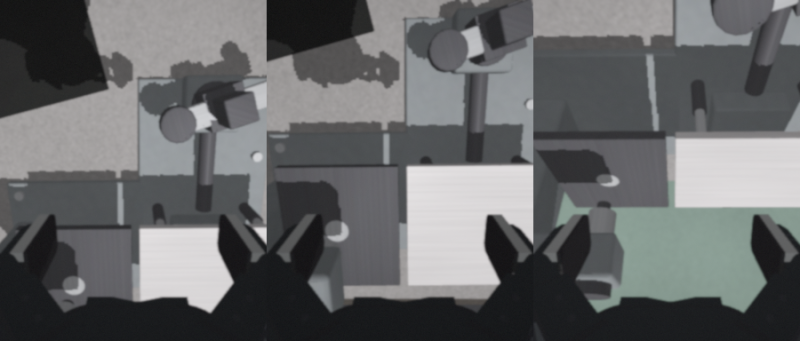

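```bash
python3 - <<'E'
from fit import *
V={"wJ2":(254,[(264,335,250,266,109,221,0),(190,242,250,266,44,101,0),None,None]),
"wK2":(254,[(264,335,178,193,106,221,0),(190,242,182,193,44,101,0),(264,335,312,326,155,212,1),(190,242,312,326,92,155,0)]),
"wM2":(254,[(264,380,147,162,128,216,0),(182,242,147,162,53,98,0),(264,380,226,240,149,217,1),(195,242,226,240,98,150,0)])}
V0={k:v for k,v in __import__("fit").V.items() if k in("wJ","wK","wM")}
for l in (0,1):
    run(V0,l);run(V,l);run({k:V[k] for k in("wM2",)},l);run({k:V[k] for k in("wJ2","wK2")},l)
    for v in (V0,V):
        for n,(u,L) in v.items():
            e=[ed(n,*a[:4],u,l,*a[4:]) if a else np.nan for a in L]; print(n,"front d %.2f back d %.2f"%(e[1]-e[0],e[3]-e[2]))
E
```

```text
lin 0 zl 125.60 zb 127.07 diff 1.47 sd 0.19  xoff 0.35 chi2 22.0 [ 0.07 -0.07  0.03 -0.03 -0.26  0.27  0.18 -0.17 -0.06  0.05]
lin 0 zl 127.62 zb 127.22 diff -0.40 sd 0.20  xoff 0.53 chi2 29.5 [ 0.11 -0.11 -0.03  0.02 -0.27  0.27  0.23 -0.22 -0.11  0.1 ]
lin 0 zl 128.71 zb 126.88 diff -1.83 sd 0.53  xoff 2.87 chi2 0.0 [-0.  0.  0.  0.]
lin 0 zl 128.00 zb 126.53 diff -1.47 sd 0.44  xoff 0.96 chi2 10.1 [ 0.18 -0.18 -0.08  0.08 -0.1   0.1 ]
wJ front d 1.10 back d nan
wK front d 0.79 back d 0.61
wM front d 1.91 back d 1.04
wJ2 front d 0.49 back d nan
wK2 front d 0.35 back d -0.39
wM2 front d 0.48 back d -0.32
lin 1 zl 125.13 zb 126.87 diff 1.75 sd 0.19  xoff 0.32 chi2 10.9 [ 0.05 -0.05  0.03 -0.04 -0.19  0.2   0.09 -0.08 -0.   -0.01]
lin 1 zl 127.21 zb 127.23 diff 0.02 sd 0.20  xoff 0.37 chi2 11.5 [ 0.08 -0.08 -0.02  0.01 -0.17  0.18  0.13 -0.12 -0.06  0.05]
lin 1 zl 127.96 zb 127.24 diff -0.72 sd 0.53  xoff 1.60 chi2 0.0 [ 0.  0.  0. -0.]
lin 1 zl 127.39 zb 126.70 diff -0.68 sd 0.45  xoff 0.66 chi2 4.8 [ 0.12 -0.13 -0.06  0.06 -0.07  0.07]
wJ front d 1.17 back d nan
wK front d 0.84 back d 0.88
wM front d 1.96 back d 1.34
wJ2 front d 0.48 back d nan
wK2 front d 0.33 back d -0.07
wM2 front d 0.53 back d 0.03
```

Emit:
move_arm(moves=[[[0, 0, 0, 0, 0.116, 0, -1], [0, 0, 0, 0, 0.116, 0, -1], [0, 0, 0, 0, 0.116, 0, -1], [0, 0, 0, 0, 0.116, 0, -1], [0, 0, 0, 0, 0.116, 0, -1], [0, 0, 0, 0, 0.116, 0, -1], [0.024, 0.034, 0, 0, 0, 0, -1], [0.024, 0.034, 0, 0, 0, 0, -1], [0.024, 0.034, 0, 0, 0, 0.116, -1], [0, 0, 0, 0, 0, 0.116, -1], [0, 0, 0, 0, 0, 0.116, -1], [0, 0, 0, 0, 0, 0.116, -1]]])

```text
clock: 31.95
position: [568.3, -18.2, 239.7]
ee_rot: [-179.9, 0.1, 153.2]
ft_force: [0.3, -0.8, 0.2]
width: 85.3
```

Emit:
move_arm(moves=[[[0, 0, 0, 0, 0, 0.116, -1], [0, 0, 0, 0, 0, 0.116, -1], [0, 0, 0, 0, 0, 0.116, -1], [0, 0, 0, 0, 0, 0.116, -1], [0, 0, 0, 0, 0, 0.116, -1], [0, 0, 0, 0, 0, 0.116, -1], [0, 0, 0, 0, 0, 0.116, -1], [0, 0, 0, 0, 0, 0, -1], [0, 0, 0, 0, 0, 0, -1], [0, 0, 0, 0, 0, 0, -1]]])

```text
clock: 32.78
position: [567.7, -18.9, 239.0]
ee_rot: [-180.0, 0.1, 107.1]
ft_force: [-1.2, 0.6, -0.7]
width: 85.4
```

```bash
python3 look.py wrist wP; python3 look.py side sP; python3 - <<'E'
from h import *
import pickle
p,im,o=pickle.load(open("pics/wP.pkl","rb"))
cv2.imwrite("pics/wPz.png",cv2.resize(im[60:270,180:340][:,:,::-1],(457,600),interpolation=cv2.INTER_CUBIC))
print(get_obs()["q"].round(1))
im=pickle.load(open("pics/sP.pkl","rb"))[1][100:220,200:360]
cv2.imwrite("pics/sPz.png",cv2.resize(im[:,:,::-1],None,fx=5,fy=5,interpolation=cv2.INTER_CUBIC))
E
```

```text
32.7833 [567.7 -18.9 239. ] [-1.7999e+02  7.0000e-02  1.0713e+02] [-1.2  0.6 -0.7] 85.4 [546.5  49.7 382.4] [-1.657e+01  1.000e-02  1.714e+01]
32.8333 [567.5 -18.9 238.8] [-1.7999e+02  5.0000e-02  1.0709e+02] [-0.4 -0.   0.4] 85.2 [-372.  -999.9 1040.2] [ 52.77  -0.25 -43.48]
[ -9.8   4.5  95.7  -0.   79.8 -26.9]
```

View pics/wPz.png

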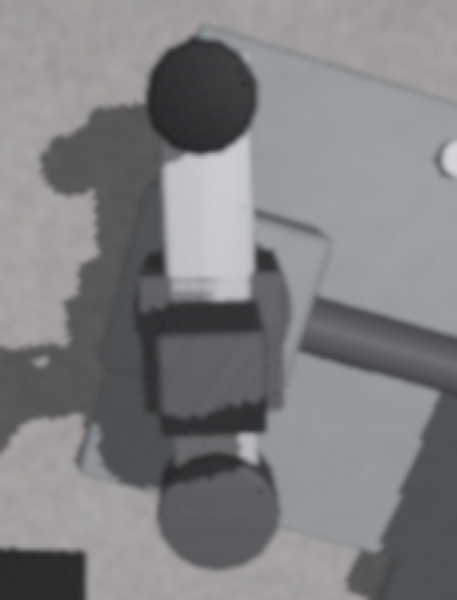

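View pics/sPz.png

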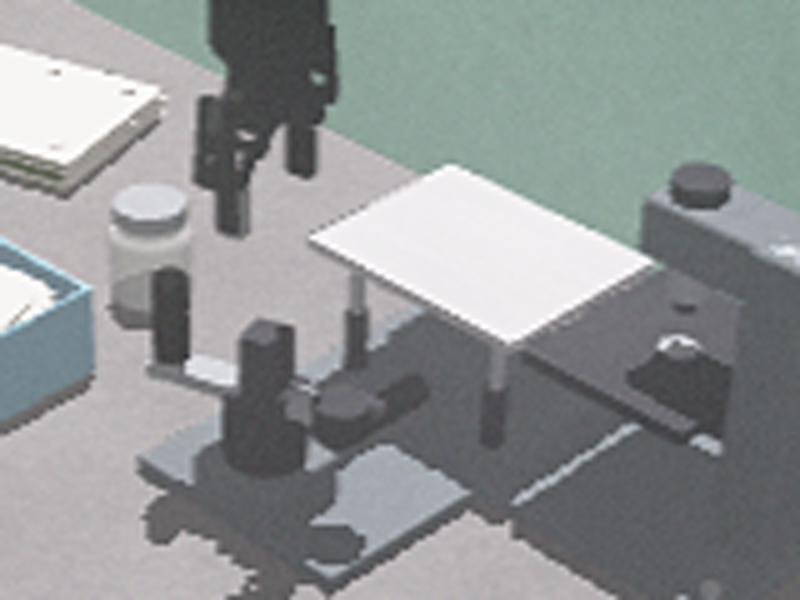

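```bash
python3 - <<'E'
from h import *
import pickle
p,im,o=pickle.load(open("pics/wP.pkl","rb"))
k=onz(p,250.7,93.3,175);b=onz(p,254.2,193.7,153);c=onz(p,256.7,239.2,110)
print(k,b,c,[np.degrees(np.arctan2(*(k-q)[[1,0]])) for q in (b,c,np.array([568,-19.7,0]))],np.linalg.norm((k-b)[:2]))
e1=onz(p,180+158/2.857,60+340/2.857,153);e2=onz(p,180+165/2.857,60+430/2.857,153);f1=onz(p,180+262/2.857,60+335/2.857,153);f2=onz(p,180+267/2.857,60+428/2.857,153)
print([np.degrees(np.arctan2(*(q)[[1,0]])) for q in (e1-e2,f1-f2)], (e1+e2+f1+f2)/4)
E
```

```text
[543.44484585  51.878576   175.        ] [567.59470587 -18.76842247 153.        ] [587.52295974 -75.1395852  110.        ] [np.float64(108.87240037440907), np.float64(109.13790628049117), np.float64(108.9346199924416)] 74.6606598689433
[np.float64(110.44850494579508), np.float64(111.05490782461659)] [568.0311003  -19.22933757 153.        ]
```

Emit:
move_arm(moves=[[[0, 0, 0.02, 0, 0, -0.038, -1], [0, 0, 0.035, 0, 0, 0, -1], [0, 0, 0.03, 0, 0, 0, -1], [0, 0, 0.025, 0, 0, 0, -1], [0, 0, 0.014, 0, 0, 0, -1], [0, 0, 0, 0, 0, 0, -1], [0, 0, 0, 0, 0, 0, -1], [0, 0, 0, 0, 0, 0, -1]]])

```text
clock: 33.55
position: [567.9, -19.1, 116.0]
ee_rot: [179.9, 0.1, 109.1]
ft_force: [0.6, -0.3, 0.5]
width: 85.1
```

Emit:
move_arm(moves=[[[0, 0, 0, 0, 0, 0, 1], [0, 0, 0, 0, 0, 0, 1], [0, 0, 0, 0, 0, 0, 1], [0, 0, 0, 0, 0, 0, 1], [0, 0, 0, 0, 0, 0, 1], [0, 0, 0, 0, 0, 0, 1], [0, 0, 0, 0, 0, 0, 1], [0, 0, 0, 0, 0, 0, 1]]], squeeze=60)

```text
clock: 34.22
position: [567.3, -18.9, 115.2]
ee_rot: [180.0, 0.0, 109.1]
ft_force: [0.5, 1.3, 5.9]
width: 29.5
```

Emit:
move_arm(moves=[[[0, 0, -0.004, 0, 0, 0, 1], [0, 0, -0.006, 0, 0, 0, 1], [0, 0, -0.008, 0, 0, 0, 1], [0, 0, -0.01, 0, 0, 0, 1], [0, 0, -0.012, 0, 0, 0, 1], [0, 0, -0.012, 0, 0, 0, 1], [0, 0, 0, 0, 0, 0, 1]]])

```text
clock: 34.8
position: [568.0, -19.1, 169.1]
ee_rot: [179.9, 0.1, 109.1]
ft_force: [0.5, 0.1, -5.0]
width: 29.3
```

```bash
python3 - <<'E'
from h import *
import pickle
p,im,o=pickle.load(open("pics/wC.pkl","rb"))
c=np.array([onz(p,u/1.5,v/1.5,4) for u,v in [(286,135),(498,122),(497,322),(308,332)]]);print(c.round(1),c.mean(0))
o=get_obs();y=np.radians(109.1);d=np.array([481,-279])-o["position"][:2];print(o["position"],d,d@[np.cos(y),np.sin(y)],d@[np.sin(y),-np.cos(y)])
E
```

```text
[[ 376.9 -208.     4. ]
 [ 547.5 -164.5    4. ]
 [ 592.6 -335.7    4. ]
 [ 420.6 -379.2    4. ]] [ 484.3907087 -271.8751572    4.       ]
[567.95480791 -19.10202607 169.13180875] [ -86.95480791 -259.89797393] -217.1371381862349 -167.2111201182201
```

Emit:
move_arm(moves=[[[-0.0121, -0.0093, 0, 0, 0, 0, 1], [-0.0241, -0.0186, 0, 0, 0, 0, 1], [-0.0241, -0.0186, 0, 0, 0, 0, 1], [-0.0241, -0.0186, 0, 0, 0, 0, 1], [-0.0241, -0.0186, 0, 0, 0, 0, 1], [-0.0241, -0.0186, 0, 0, 0, 0, 1], [-0.0241, -0.0186, 0, 0, 0, 0, 1], [-0.0241, -0.0186, 0, 0, 0, 0, 1], [-0.0241, -0.0186, 0, 0, 0, 0, 1], [-0.0121, -0.0093, 0, 0, 0, 0, 1], [0, 0, 0, 0, 0, 0, 1], [0, 0, 0, 0, 0, 0, 1]]])

```text
clock: 35.8
position: [479.0, -279.2, 166.2]
ee_rot: [-180.0, -0.0, 109.0]
ft_force: [0.1, -0.0, -5.0]
width: 29.6
```

Emit:
move_arm(moves=[[[0, 0, 0.015, 0, 0, 0, 1], [0, 0, 0.03, 0, 0, 0, 1], [0, 0, 0.03, 0, 0, 0, 1], [0, 0, 0.015, 0, 0, 0, 1], [0, 0, 0.008, 0, 0, 0, 1], [0, 0, 0.004, 0, 0, 0, 1], [0, 0, 0.002, 0, 0, 0, 1], [0, 0, 0, 0, 0, 0, 1], [0, 0, 0, 0, 0, 0, 1], [0, 0, 0, 0, 0, 0, 1]]])

```text
clock: 36.63
position: [480.7, -279.4, 64.1]
ee_rot: [179.9, 0.1, 109.1]
ft_force: [-0.1, -0.6, -5.4]
width: 29.2
```

Emit:
move_arm(moves=[[[0, 0, 0.002, 0, 0, 0, 1], [0, 0, 0.0015, 0, 0, 0, 1], [0, 0, 0.001, 0, 0, 0, 1], [0, 0, 0, 0, 0, 0, 1], [0, 0, 0, 0, 0, 0, 1]]])

```text
clock: 37.05
position: [480.2, -279.2, 59.3]
ee_rot: [180.0, 0.1, 109.1]
ft_force: [-3.0, 2.4, 6.0]
width: 29.3
```

Emit:
move_arm(moves=[[[0, 0, 0, 0, 0, 0, -1], [0, 0, 0, 0, 0, 0, -1], [0, 0, 0, 0, 0, 0, -1], [0, 0, 0, 0, 0, 0, -1], [0, 0, 0, 0, 0, 0, -1], [0, 0, -0.02, 0, 0, 0, -1], [0, 0, -0.035, 0, 0, 0, -1], [0, 0, -0.035, 0, 0, 0, -1], [0, 0, -0.035, 0, 0, 0, -1], [0, 0, -0.035, 0, 0, 0, -1], [0, 0, -0.035, 0, 0, 0, -1], [0, 0, -0.035, 0, 0, 0, -1]]])

```text
clock: 38.05
position: [479.6, -278.5, 289.9]
ee_rot: [-180.0, 0.0, 109.1]
ft_force: [0.4, -0.7, -0.3]
width: 85.4
```

Emit:
move_arm(moves=[[[0, 0, 0, 0, 0, 0, -1], [0, 0, 0, 0, 0, 0, -1], [0, 0, 0, 0, 0, 0, -1]]])

```text
clock: 38.3
position: [479.6, -278.6, 287.5]
ee_rot: [-180.0, -0.0, 109.1]
ft_force: [0.2, -0.1, -0.7]
width: 85.4
```

```bash
python3 look.py wrist wQ; python3 look.py side sQ
```

```text
38.3 [ 479.6 -278.6  287.5] [-1.7996e+02 -1.0000e-02  1.0911e+02] [ 0.2 -0.1 -0.7] 85.4 [ 456.1 -210.9  431. ] [-16.5    0.04  19.12]
38.35 [ 479.2 -278.2  286.4] [-1.7990e+02 -1.0000e-01  1.0911e+02] [-0.7 -0.2 -0.8] 85.3 [-372.  -999.9 1040.2] [ 52.77  -0.25 -43.48]
```

View pics/wQ.png

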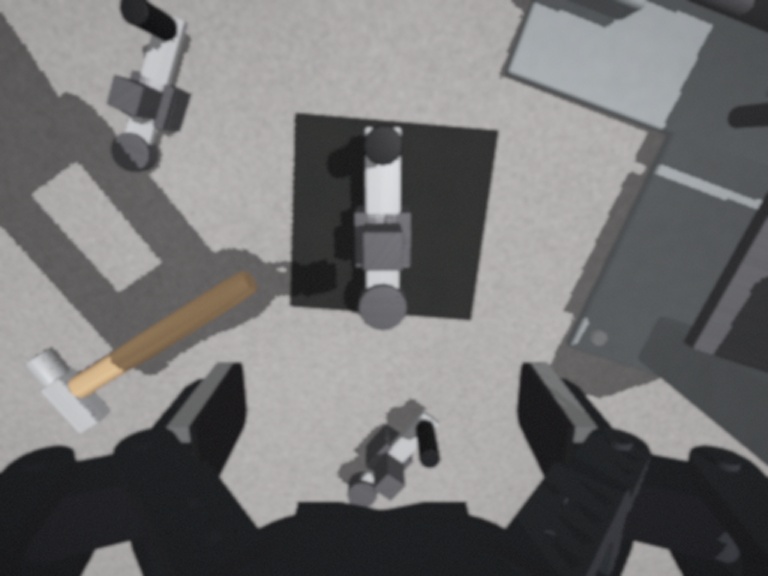

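View pics/sQ.png

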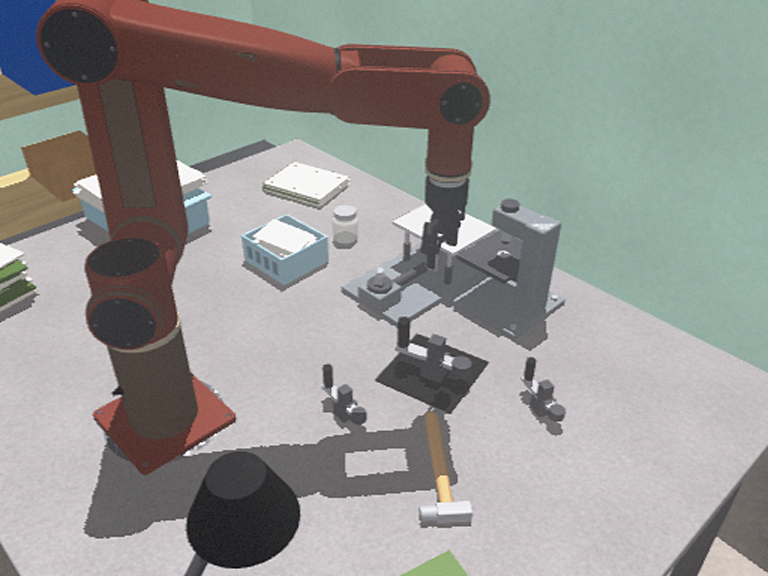

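Emit:
move_arm(moves=[[[0, 0, 0, 0, 0, -0.1125, -1], [0, 0, 0, 0, 0, -0.1125, -1], [0, 0, 0, 0, 0, -0.1125, -1], [0, 0, 0, 0, 0, -0.1125, -1], [0, 0, 0, 0, 0, -0.1125, -1], [0, 0, 0, 0, 0, -0.1125, -1], [0, 0, 0, 0, 0, -0.1125, -1], [0, 0, 0, 0, 0, -0.1125, -1], [0, 0, 0, 0, 0, -0.1125, -1], [0, 0, 0, 0, 0, -0.1125, -1], [0, 0, 0, 0, 0, -0.1125, -1]]])

```text
clock: 39.32
position: [479.1, -278.1, 285.8]
ee_rot: [179.9, -0.2, -179.7]
ft_force: [-0.1, 1.0, 0.3]
width: 85.7
```

Emit:
move_arm(moves=[[[-0.023, 0.0264, 0, 0, 0, 0, -1], [-0.023, 0.0264, 0, 0, 0, 0, -1], [-0.023, 0.0264, 0, 0, 0, 0, -1], [-0.0235, 0.0264, 0, 0, 0, 0, -1], [-0.0235, 0.0264, 0, 0, 0, 0, -1], [-0.0235, 0.0265, 0, 0, 0, 0, -1], [0, 0, 0, 0, 0, 0, -1], [0, 0, 0, 0, 0, 0, -1], [0, 0, 0, 0, 0, 0, -1], [0, 0, 0, 0, 0, 0, -1]]])

```text
clock: 40.15
position: [618.3, -120.9, 286.9]
ee_rot: [-180.0, -0.1, 180.0]
ft_force: [0.3, -0.4, -0.1]
width: 85.4
```

```bash
python3 look.py wrist wJ3
```

```text
40.15 [ 618.3 -120.9  286.9] [-1.7999e+02 -1.3000e-01  1.7996e+02] [ 0.3 -0.4 -0.1] 85.4 [ 546.7 -121.2  430.6] [-1.634e+01  6.000e-02  8.997e+01]
```

Emit:
move_arm(moves=[[[-0.026, 0, 0, 0, 0, 0, -1], [-0.026, 0, 0, 0, 0, 0, -1], [-0.026, 0, 0, 0, 0, 0, -1], [0, 0, 0, 0, 0, 0, -1], [0, 0, 0, 0, 0, 0, -1], [0, 0, 0, 0, 0, 0, -1], [0, 0, 0, 0, 0, 0, -1]]])

```text
clock: 40.78
position: [696.3, -120.8, 288.5]
ee_rot: [-180.0, -0.0, 180.0]
ft_force: [-0.6, -0.3, -0.6]
width: 85.6
```

```bash
python3 look.py wrist wK3
```

```text
40.7833 [ 696.3 -120.8  288.5] [-1.7997e+02 -1.0000e-02  1.7996e+02] [-0.6 -0.3 -0.6] 85.6 [ 624.4 -121.   432.1] [-1.646e+01  8.000e-02  8.997e+01]
```

Emit:
move_arm(moves=[[[0.029, 0, 0, 0, 0, 0, -1], [0.029, 0, 0.01, 0, 0, 0, -1], [0, 0, 0.03, 0, -0.116, 0, -1], [0, 0, 0, 0, -0.116, 0, -1], [0, 0, 0, 0, -0.116, 0, -1], [0, 0, 0, 0, -0.116, 0, -1], [0, 0, 0, 0, -0.116, 0, -1], [0, 0, 0, 0, -0.116, 0, -1], [0, 0, 0, 0, 0, 0, -1], [0, 0, 0, 0, 0, 0, -1], [0, 0, 0, 0, 0, 0, -1], [0, 0, 0, 0, 0, 0, -1]]])

```text
clock: 41.83
position: [641.4, -121.1, 251.6]
ee_rot: [-179.8, 40.0, -179.8]
ft_force: [1.5, -0.4, -0.0]
width: 85.5
```

```bash
python3 look.py wrist wM3; python3 - <<'E'
from fit import *
V={"wJ3":(254,[(264,335,246,270,109,221,0),(190,242,246,270,44,101,0),None,None]),
"wK3":(254,[(264,335,176,198,106,221,0),(190,242,178,198,44,101,0),(264,335,304,326,155,212,1),(190,242,304,326,92,155,0)]),
"wM3":(254,[(264,380,142,165,128,216,0),(182,242,142,165,53,98,0),(264,380,224,244,149,217,1),(195,242,224,244,98,150,0)])}
for l in (0,1):
    run(V,l)
    for n,(u,L) in V.items():
        e=[ed(n,*a[:4],u,l,*a[4:]) if a else np.nan for a in L]; print(n,np.round(e,2),"front d %.2f back d %.2f"%(e[1]-e[0],e[3]-e[2]))
E
```

```text
41.8333 [ 641.4 -121.1  251.6] [-179.8    40.01 -179.84] [ 1.5 -0.4 -0. ] 85.5 [ 494.6 -121.4  315.4] [-56.48   0.2   90.05]
lin 0 zl 127.45 zb 126.66 diff -0.79 sd 0.21  xoff 0.60 chi2 20.1 [ 0.08 -0.08 -0.07  0.06 -0.14  0.15  0.21 -0.2  -0.17  0.16]
wJ3 [253.59 253.9     nan    nan] front d 0.31 back d nan
wK3 [184.18 184.4  315.34 315.04] front d 0.22 back d -0.31
wM3 [147.57 147.76 226.77 226.13] front d 0.20 back d -0.65
lin 1 zl 126.81 zb 126.27 diff -0.55 sd 0.21  xoff 0.59 chi2 10.5 [ 0.03 -0.04 -0.05  0.04 -0.07  0.08  0.16 -0.15 -0.14  0.13]
wJ3 [253.8  254.12    nan    nan] front d 0.32 back d nan
wK3 [184.44 184.76 315.21 315.16] front d 0.32 back d -0.05
wM3 [147.72 148.02 226.65 226.23] front d 0.29 back d -0.43
```

View pics/wM3.png

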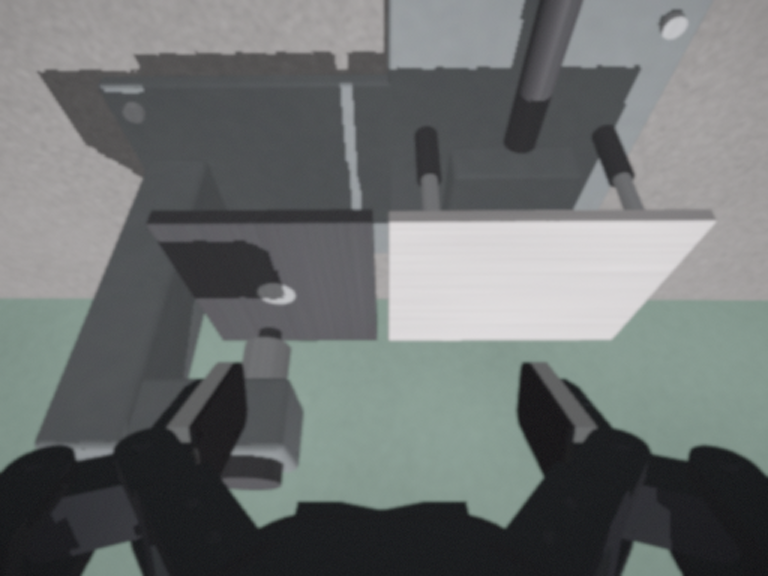

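```bash
python3 -c "
from workcell import *
print(sign_off())"
```

```text
the job is handed in; nothing more can be done
None
```

I fitted the largest crank fully down on the shaft and wound it clockwise about 2.1 turns. I then lifted it off, stood it upright near the middle of the mat, and handed the job in at about 42 s.

**Last checks:**
- **Seating:** the crank's weight came off the wrist at the expected seat height of 60 mm.
- **Level:** before the crank came off, the fitted camera views put the plate level with the bed to 0.4 mm high. After removal they put it 0.5 to 0.8 mm high. The two sets disagree by about 0.4 mm, roughly the error of the method. My best estimate is level, or about 0.3 mm high. I did not correct it further.
- **Crank and surroundings:** the last wrist and side pictures show the crank upright on the mat, and the basket, jar and hammer looked to be where they started. I judged that by eye and did not measure it.
- **Forces and limits:** the force readings I saw stayed under about 10 N. In one tilted view joint 6 reached about −153.5°, just inside its −153.62° limit, so the arm stopped short of the asked pose. I measured from the pose it reached.

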